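# Torque check of a gear unit's screw plug

## Robot

A 6-joint arm with a two-finger parallel gripper is mounted at the origin on the work surface. World frame = base frame: x ahead of the robot, y to its left, z up, the work surface at z = 0. Lengths are in mm, angles in rad, forces in N, time in s.
With the tool pointing down it reaches from about 350 to 975 mm from the base axis. Payload 7.1 kg.
Tool frame: the origin (TCP) lies at the very end of the fingers, on their centre line; the grasp point (between the pads) lies tcp_to_grasp behind it (tcp_to_grasp is the distance from the TCP to the grasp point, in mm); z points along the fingers, x is the direction in which the jaws open and shut, and the axes are right-handed (so a half turn about z gives the same grasp; the last joint's range is limited). The gripper opens to 88 mm and grips with 3 to 60 N. Pads are 20 mm wide; open, the fingers measure 115 mm over their backs; the gripper's body (75 mm by 178 mm) begins 61 mm behind the grasp point.
Start: joints at [-1.313, 0.423, 1.63, -0, 1.089, -0.019], TCP at [170.818, -601.187, 222.675] pointing down, gripper open.
Joint ranges: [-3, 3], [-0.9, 2.11], [0.09, 2.58], [-1.31, 4.45], [0.11, 2.69], [-2.54, 2.54]. Speed limits (rad/s): [2.39, 2.39, 3.01, 3.14, 3.14, 3.14].

## Interface

Orientations are given as a rotation vector (axis times angle).
In Python, from workcell import get_obs, get_image, close_job, recognise, mark_of, tcp_to_grasp gives the robot as it stands. The module is installed in compiled form; this text tells all that it offers.
- The arm moves only by the tool move_arm, never from a script. Its argument "motion" is a list of rows, each a list of 7 numbers: the shift along the world's x, y, z in mm, then the turn, a rotation vector about the world's x, y, z in rad, then the finger opening in mm, from 0 to 87.8. A call has 1 to 5 rows; each row is the pose to reach, as a shift and turn from the pose commanded when the call began; what a row does not reach only later rows make up. A row lasts 1/12 s, in which the tool goes at most 41.7 mm and 7.16 degrees, less where a joint would pass 70% of its speed; a pose out of reach is approached as far as the arm can. A call with a gripper value outside its range is refused whole. The fingers move at their own pace and stop on an object; the grip force is fixed at half the most. Time passes only in rows, so rows that repeat a pose let the fingers close. It gives the time, the measured TCP pose, the force and the opening at its end, in the units of the state.
- get_obs(): the state, without advancing time (a new reading comes with each control period).
- get_image(name): name is "side" or "top"; returns a dict with "color" (480x640x3 uint8, red, green, blue), "mtx" (3x3 intrinsics, pixels), "camera_from_world" (4x4, takes a point from world to camera coordinates). Camera axes: x right, y up, looking along -z (the intrinsics and any distortion apply to the point x, -y, -z); pixel columns grow to the right and rows downward; lengths in mm; the calibration is good to about 2 mm. A picture is of the moment at which its call begins. There is no depth.
- close_job(): hands the job in, once; it reports no verdict.
Trained networks look in a picture, given as the dict that the camera call returned (one of the last four; its "shot" number tells which), for a name from the list of things; names that differ only in an ending like _2 or _b are one class to them, and where a whole thing is asked for, a point or a joint stands for the part that bears it (a point fixed in the world has none). Each returns a list of dicts, best first, with "p" (0 to 1); they miss things now and then, are a little off and sometimes report something else, mostly with a low value. They report only what shows in the picture. A call takes as long as a camera call.
- recognise(picture, label): "bbox" ([centre column, centre row, width, height] in pixels, round what is visible of it).
- mark_of(picture, label): "location" ([row, column] in pixels: a listed point, or the origin of a listed thing).
The state is a dict: "t": time; "qpos": joint angles; "qvel": joint speeds; "joint_torque": joint torques, N m; "ee_pos": TCP position; "orientation": TCP orientation; "ft_force": force on the tool from outside, world axes, zero at the start; "moment": the same for the moment, N m; "width": finger opening in mm.
Only numpy, scipy, OpenCV 4.12 (cv2) and the standard library are available. Lean on these libraries where they do the work, as an engineer would, in place of code of your own. Each camera call takes 0.05 s, during which the arm holds its last target. There are 200 camera calls.

## Task

Check that the square-headed screw plug on top of the gear unit is tight, using the beam torque wrench from its tray: set the socket gently over the plug's square head, feeling for the fit until it is fully down, pull the grip clockwise (seen from above) until the wrench reads at least 1.5 N·m, and hold it there for a good second. It must never read more than 2.2 N·m, and the plug must not turn. Then ease off, take the wrench off and lay it back in its tray as it lay, leaving everything else on the bench alone.

Things in the scene. Friction and masses are not known exactly. Their poses are not given: they have to be found in the camera images.
- gearbox: worm gear unit bolted to the bench: grey metal housing 110 (x) by 98 mm (y), top face 119 mm above the bench, feet 126 by 110 mm, a 19 mm shaft out of its +x side at 66 mm height to 99 mm from the origin. Origin: centre of its underside. On top: the black square-headed plug at x = +18 mm (on a 6 mm high boss) and a small round brass breather, 22 mm wide, 12 mm high, at x = -36 mm.
- plug_top (a point): centre of the top of the black plastic screw plug, 140 mm above the bench. Its head is a square 24 mm across flats, 12 mm high (the upper 3 mm is a round taper from 24 to 19 mm diameter, to lead a socket on), standing on a rubber seal. z up; x is square to one flat, so flats face x, x + 90 degrees, ... Screwed tight: it turns only under more than about 3 N·m.
- plug_corner (a point): point on one upright corner edge of the plug's square head, 17 mm from its axis; it moves if the plug turns. The foot of the head is 128 mm above the bench.
- wrench: beam torque wrench, about 0.35 kg, 224 mm long: head with a socket at one end, grip at the other, centre of mass 89 mm from the socket's axis. Origin: centre of the socket's open mouth, on its lower face; z up, x along the unloaded beam to the grip. The head is 28 mm wide, 50 mm tall; the socket 43 mm wide.
- socket_mouth (a point): the wrench's origin, centre of the mouth of the socket, which opens downwards: square hole 26 mm across flats, 16 mm deep, 2 mm wider than the plug's head, so about 0.085 rad of free play either way. The socket is fast on the wrench, but its hole, hidden from above, is turned by up to 0.28 rad either way from the wrench's x: find the fit by feel. Fully on, the mouth rests on the seal.
- grip (a point): point on the axis of the wrench's grip, 138 mm from the socket's axis, 40 mm above the plane of the mouth; x points along the grip, away from the socket. The grip is a rubber bar 24 mm wide, 26 mm tall, from 98 to 198 mm from the socket's axis. A bare 9 mm beam joins it to the head, with a 40 mm wide scale plate at 80 to 94 mm.
- beam (a joint): bending of the wrench's beam about the socket's axis in rad, shown by the pointer on the scale: the torque in N·m divided by 30 (1.5 N·m reads 0.050, 2.2 N·m reads 0.073), positive when the grip is pulled clockwise seen from above, 0 unloaded
- tray: grey plastic wrench tray fixed on the bench, 280 (x) by 90 mm (y), floor 4 mm thick, rim 12 mm high. Origin: centre of its underside. The wrench lies along x: the socket stands on the floor, its axis near x = -90 mm, y = 0; the grip rests in a forked saddle at x = 85 mm, 18 mm long, its seat 31 mm above the bench, its gap 38 mm wide, its prongs 43 mm high.
- drawer: loose cream steel drawer of bolts, 150 by 80 by 60 mm, bystander. Origin: centre of its underside.
- carton: loose cardboard carton, 85 by 65 by 55 mm, bystander. Origin: centre of its underside.
- oiler: white plastic oil bottle with a spout, 62 mm diameter, 170 mm tall, bystander. Origin: centre of its underside.
- seal: round black rubber seal under the plug, 44 mm wide and 3 mm thick, its top 128 mm above the bench; origin: centre of its underside. It and the plug must not be pressed hard (40 N is too much).

How it is judged (in metres and radians):
On the way, in this order (a step that is already met when the one before it is completed fails the run):
1. the socket is fully down over the plug's square head (horizontal distance between socket_mouth and plug_top below 0.003 m and z of socket_mouth in the frame of plug_top below -0.009 m and angle between wrench's own z axis and vertical below 0.12 rad), for 0.2 s.
2. the wrench reads between 1.4 and 2.2 N·m clockwise on the plug for 1 s (value of joint beam between 0.0467 and 0.0733 rad and horizontal distance between socket_mouth and plug_top below 0.004 m and z of socket_mouth in the frame of plug_top below -0.008 m), for 1 s.
At the end, for the whole second after the job is handed in: The wrench lies released and at rest in its tray, level, socket on the floor within 20 mm to the side and 25 mm lengthwise of its place, grip in the forked saddle; the plug's corner is within 1 mm of where it started (x of socket_mouth in the frame of tray between -0.115 and -0.065 m and y of socket_mouth in the frame of tray between -0.02 and 0.02 m and z of socket_mouth in the frame of tray below 0.008 m and y of grip in the frame of tray between -0.02 and 0.02 m and angle between wrench's own z axis and vertical below 0.06 rad and linear speed of wrench below 0.02 m/s and distance of plug_corner from where it was at the start of the episode below 0.001 m); the robot touches nothing.
It fails at once if the wrench reads more than 2.2 N·m (either way) (value of joint beam above 0.0735 rad or value of joint beam below -0.0735 rad).
It fails at once if the plug turns (its corner moves more than 1 mm) (distance of plug_corner from where it was at the start of the episode above 0.001 m).
It fails at once if a bystander is pushed more than 15 mm or tipped (distance of any of drawer, carton, oiler from where it was at the start of the episode above 0.015 m or angle between oiler's own z axis and vertical above 0.3 rad).
It fails at once if the wrench is pressed with more than 40 N on the gear unit or the plug before the socket is down over the plug's head, or with more than 40 N on the seal (contact force between wrench and seal above 40 N or (contact force between wrench and gearbox above 40 N and z of socket_mouth in the frame of plug_top above -0.004 m)).
It also fails if it takes over 72 s, if anything falls off the work surface, if the arm or the gripper's body presses on something with over 40 N, if the wrist force passes 120 N, or if a joint passes its speed limit or range.

## Working session

There is one attempt and no reset: what is moved stays moved. The work goes in short steps, Python scripts to look and compute and a tool call to move; the robot and the scene stay as the last step left them, time stands still between calls to the robot, and variables do not carry over. Pictures are saved under pics/ and viewed, about 8 in all and at most 12, crops included, and the job is handed in when it is done.

Besides the shell and the picture viewer there is one more tool, called after "Call:" by a JSON object that holds its "name" and its "arguments". move_arm: Moves the arm, as the interface text tells. Its arguments: {"type":"object","properties":{"motion":{"type":"array"}},"required":["motion"]}

```bash
mkdir -p pics; cat > h.py <<'E'
import numpy as np, cv2
from workcell import *
def ray(im,rc):
    M=im["camera_from_world"]; R=M[:3,:3]; t=M[:3,3]; K=im["mtx"]
    p=np.linalg.solve(K,np.array([rc[1],rc[0],1.])); d=R.T@np.array([p[0],-p[1],-p[2]])
    return -R.T@t, d/np.linalg.norm(d)
def at_z(im,rc,z):
    o,d=ray(im,rc); return o+d*(z-o[2])/d[2]
def proj(im,P):
    M=im["camera_from_world"]; c=M[:3,:3]@np.array(P,float)+M[:3,3]; p=im["mtx"]@np.array([c[0],-c[1],-c[2]]); return p[:2]/p[2]
def tri(rays):
    A=sum(np.eye(3)-np.outer(d,d) for o,d in rays); b=sum((np.eye(3)-np.outer(d,d))@o for o,d in rays); return np.linalg.solve(A,b)
def save(im,n): cv2.imwrite(f"pics/{n}.png",im["color"][:,:,::-1])
E
python3 - <<'E'
from h import *
np.set_printoptions(precision=1,suppress=True)
print(tcp_to_grasp,{k:np.round(v,3) for k,v in get_obs().items()})
s=get_image("side");t=get_image("top");save(s,"s0");save(t,"t0")
print([k for k in s], s["mtx"])
for im in(s,t): print("cam",ray(im,(240,320)))
Z=dict(plug_top=140,gearbox=0,socket_mouth=4,grip=44,tray=0,drawer=0,carton=0,oiler=0,wrench=4,plug_corner=134)
for n,z in Z.items():
    r=[]
    for nm,im in(("s",s),("t",t)):
        m=mark_of(im,n)[:2]
        for q in m: print(n,nm,round(q["p"],2),np.array(q["location"]),at_z(im,q["location"],z))
        if m: r.append(ray(im,m[0]["location"]))
    if len(r)==2: print("   tri",tri(r))
E
```

```text
18.700000000000003 {'t': np.float64(0.0), 'qpos': array([-1.3,  0.4,  1.6, -0. ,  1.1, -0. ]), 'qvel': array([-0.,  0.,  0., -0.,  0.,  0.]), 'joint_torque': array([  0. , -54.5, -27.4,   0.1,   0. ,  -0. ]), 'ee_pos': array([ 170.7, -600.7,  221.9]), 'orientation': array([-2.5,  1.9,  0. ]), 'ft_force': array([-0.1,  0.1, -0.3]), 'moment': array([ 0., -0., -0.]), 'width': np.float64(87.79)}
['color', 'mtx', 'camera_from_world', 'shot'] [[601.3   0.  320.8]
 [  0.  601.3 237.5]
 [  0.    0.    1. ]]
cam (array([-160.1,  856.4,  860.3]), array([ 0.6, -0.6, -0.5]))
cam (array([ 378.1,    9.9, 1187.5]), array([ 0.3, -0. , -1. ]))
plug_top s 0.52 [207.2 390.1] [ 572.2 -193.6  140. ]
plug_top t 0.49 [266.9 407. ] [ 590.7 -207.4  140. ]
   tri [ 590.2 -212.4  125.8]
gearbox s 0.56 [253.8 395.4] [ 558.8 -213.7    0. ]
gearbox t 0.73 [284.7 392.9] [ 570.1 -196.3    0. ]
   tri [ 560.9 -200.     7.4]
socket_mouth s 0.9 [310.4 335. ] [518.8  64.9   4. ]
socket_mouth t 0.93 [306.5 291.2] [509.8  75.6   4. ]
socket_mouth t 0.65 [267.3 398.3] [ 617. -212.    4.]
   tri [509.   75.3  15.6]
grip s 
[... 315 characters left out ...]
7.3   0. ]
drawer t 0.41 [284.6 391.3] [ 570.4 -192.1    0. ]
   tri [754.   -7.2   6.2]
carton s 0.73 [346.4 165.4] [701.8 387.7  -0. ]
carton t 0.92 [240.6 182.8] [689.3 377.4   0. ]
   tri [695.9 383.5  -2.2]
oiler s 0.91 [213.  385.6] [ 703.7 -362.1    0. ]
oiler s 0.16 [344.8 166.5] [704.2 383.3   0. ]
oiler t 0.84 [235.3 453.1] [ 708.8 -367.8    0. ]
oiler t 0.48 [308.1 295.1] [506.   65.4   0. ]
   tri [ 709.9 -369.9   -5.6]
wrench s 0.92 [312.5 337.7] [509.6  66.3   4. ]
wrench t 0.86 [304.7 292.7] [514.5  71.7   4. ]
   tri [511.4  69.6   5.9]
plug_corner s 0.56 [208.8 385.7] [ 581.4 -188.7  134. ]
plug_corner t 0.43 [263.5 398.8] [ 600.1 -189.2  134. ]
   tri [ 594.9 -194.5  127.7]
```

```bash
python3 - <<'E'
from h import *
for n,c,o in(("s0",(200,180,500,380),"s0c"),("t0",(180,180,480,360),"t0c")):
    im=cv2.imread(f"pics/{n}.png"); x0,y0,x1,y1=c
    im=cv2.resize(im[y0:y1,x0:x1],None,fx=2.6,fy=2.6,interpolation=cv2.INTER_CUBIC); cv2.imwrite(f"pics/{o}.png",im)
E
```

```text
(no output)
```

View pics/s0c.png

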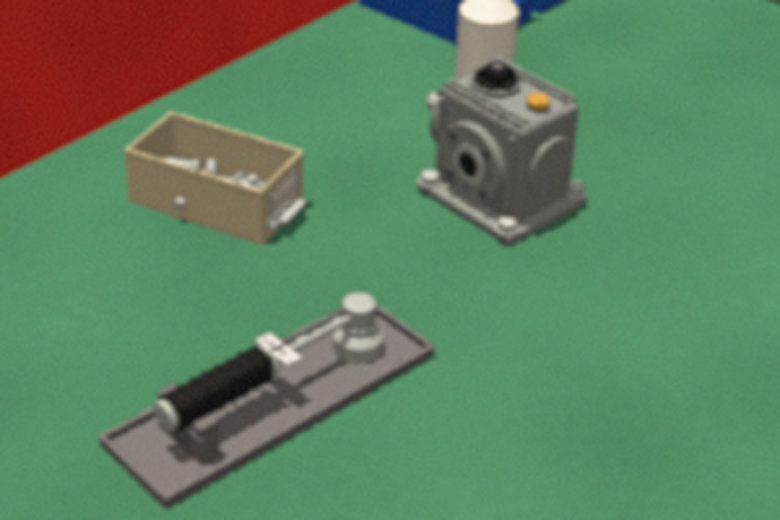

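View pics/t0c.png

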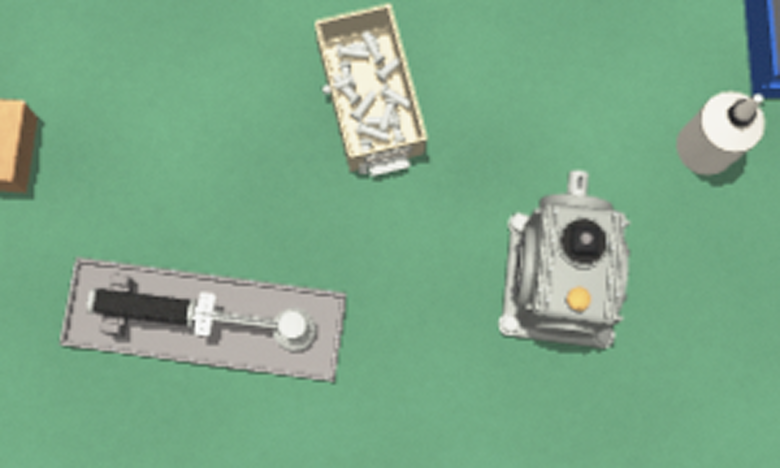

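The side view shows the plug at about full-image pixel (391,207), the breather at (407,219), and the wrench head at (338,297). In the top view the plug is at (405,272), the breather at (403,295), the wrench head at (292,306), and the grip runs along (220–250, 296–300). The network's plug marks disagree between the two views by about 18 mm, so I'll refine them with silhouettes.

```bash
python3 - <<'E'
from h import *
from scipy.optimize import minimize
np.set_printoptions(precision=1,suppress=True)
s=get_image("side");t=get_image("top")
def circ(x,y,z,r): a=np.linspace(0,2*np.pi,40,endpoint=False); return [(x+r*np.cos(i),y+r*np.sin(i),z) for i in a]
def hull(im,P,S=8):
    m=np.zeros((480*1,640*1),np.float32)
    p=np.array([proj(im,q) for q in P],np.float32); h=cv2.convexHull(p)
    return h
def iou(masks,xy,model):
    c=0
    for im,mk,(x0,y0) in masks:
        h=hull(im,model(*xy)); S=8
        big=np.zeros((mk.shape[0]*S,mk.shape[1]*S),np.uint8)
        cv2.fillPoly(big,[np.round((h-[x0-.5,y0-.5])*S).astype(int)],1)
        mb=cv2.resize(mk,None,fx=S,fy=S,interpolation=cv2.INTER_LINEAR)>0.5
        c+=1-(big.astype(bool)&mb).sum()/(big.astype(bool)|mb).sum()
    return c/len(masks)
def mask(im,c,f):
    x0,y0,x1,y1=c; a=im["color"][y0:y1,x0:x1].astype(np.float32); m=f(a).astype(np.uint8)
    n,l,st,ce=cv2.connectedComponentsWithStats(m); k=1+np.argmax(st[1:,4]); m=(l==k)
    m=cv2.morphologyEx(m.astype(np.uint8),cv2.MORPH_CLOSE,np.ones((5,5)))
    print("area",m.sum(),"centroid",ce[k]+[x0,y0]); return im,m.astype(np.float32),(x0,y0)
dark=lambda a:a.max(2)<75
plug=lambda x,y:circ(x,y,125,22)+circ(x,y,128,22)+circ(x,y,137,13)+circ(x,y,140,9.5)
brass=lambda a:(a[...,0]-a[...,2])>80
br=lambda x,y:circ(x,y,119,11)+circ(x,y,131,11)
B=[mask(s,(398,207,420,230),brass),mask(t,(390,285,416,305),brass)]
P=[mask(s,(376,198,408,222),dark),mask(t,(390,255,422,286),dark)]
def run(n,M,model,x0):
    for tag,mm in(("both",M),("s",M[:1]),("t",M[1:])):
        r=minimize(lambda v:iou(mm,v,model),x0,method="Nelder-Mead",options=dict(initial_simplex=np.array(x0)+[[0,0],[8,0],[0,8]],xatol=.1)); print(n,tag,r.x,round(r.fun,3))
run("plug",P,plug,[580,-203]); run("breather",B,br,[530,-203])
for im,n,c in((s,"s",(370,190,430,240)),(t,"t",(380,250,430,310))):
    x0,y0,x1,y1=c; cv2.imwrite(f"pics/{n}1.png",cv2.resize(im["color"][y0:y1,x0:x1,::-1],None,fx=8,fy=8,interpolation=cv2.INTER_CUBIC))
a=cv2.imread("pics/s1.png");b=cv2.imread("pics/t1.png"); b=cv2.resize(b,None,fx=400/480,fy=400/480)
g=np.hstack([a,b]); g=(255*(g/255.)**.6).astype(np.uint8); cv2.imwrite("pics/st1.png",cv2.resize(g,(792,int(g.shape[0]*792/g.shape[1]))))
E
```

```text
area 38 centroid [406.5 218.2]
area 58 centroid [402.1 294.5]
area 115 centroid [390.5 209.5]
area 211 centroid [403.9 272.6]
plug both [ 580.4 -204.2] 0.247
plug s [ 578.3 -205.7] 0.291
plug t [ 581.3 -202.4] 0.2
breather both [ 525.7 -195.6] 0.382
breather s [ 529.9 -203. ] 0.493
breather t [ 527.2 -195.8] 0.264
```

View pics/st1.png

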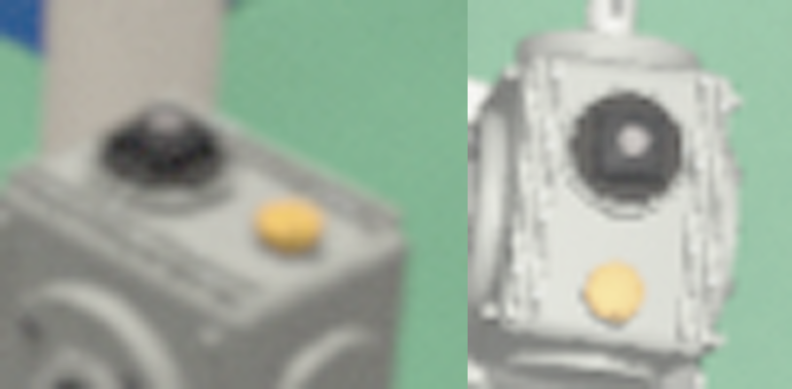

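```bash
python3 - <<'E'
from h import *
np.set_printoptions(precision=1,suppress=True)
s=get_image("side");t=get_image("top")
for n,a,b,z in(("plugtop",(205.7,391.4),(271.7,405.6),140),("seal",None,(272.6,404.6),127),("brass",(218.7,407.2),(295,402.6),127)):
    if a: print(n,"s",at_z(s,a,z),"tri",tri([ray(s,a),ray(t,b)]))
    print(n,"t",at_z(t,b,z))
# head top circle & socket, grip ends
c=(270,285,320,325)
for im,n,c in((s,"s",(245,285,360,355)),(t,"t",(205,285,310,325))):
    x0,y0,x1,y1=c; cv2.imwrite(f"pics/w{n}.png",cv2.resize(im["color"][y0:y1,x0:x1,::-1],None,fx=7,fy=7,interpolation=cv2.INTER_CUBIC))
a=cv2.imread("pics/ws.png");b=cv2.imread("pics/wt.png");b=cv2.copyMakeBorder(b,0,0,0,a.shape[1]-b.shape[1],0)
g=np.vstack([a,b]); g=(255*(g/255.)**.8).astype(np.uint8);print(g.shape,a.shape);g=cv2.resize(g,None,fx=.75,fy=.75);cv2.imwrite("pics/w1.png",g)
for im in(s,t):
  print([ (n,np.round(r["bbox"],1),round(r["p"],2)) for n in("wrench","tray") for r in recognise(im,n)[:1]])
E
```

```text
plugtop s [ 574.4 -201.7  140. ] tri [ 578.3 -204.8  137.4]
plugtop t [ 579.  -203.5  140. ]
seal t [ 579.2 -203.6  127. ]
brass s [ 521.9 -195.9  127. ] tri [ 524.2 -197.4  125.6]
brass t [ 524.9 -196.6  127. ]
(770, 805, 3) (490, 805, 3)
[('wrench', array([301. , 318.5,  88.8,  51. ]), 0.66), ('tray', array([302.4, 335.6, 130.7,  79.3]), 0.62)]
[('wrench', array([256.8, 300.8,  86. ,  20.2]), 0.84), ('tray', array([256.9, 303.4, 107. ,  47.3]), 0.65)]
```

View pics/w1.png

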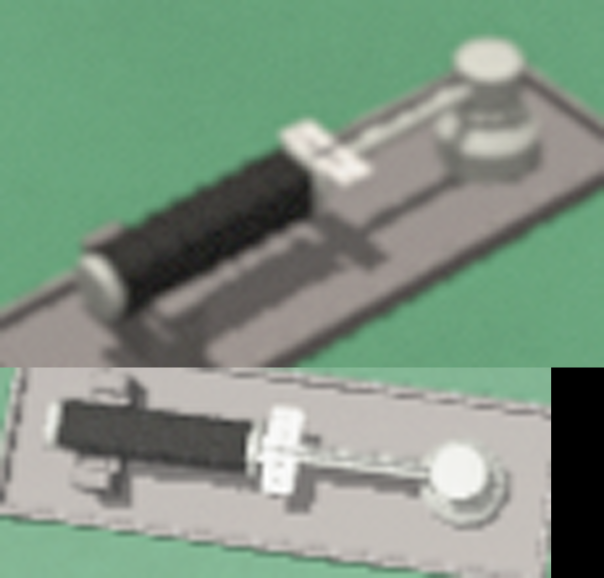

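Top view: head disc at pixel (292.4,304.9), grip from (216.0,295.8) to (252.6,300). Side view: head disc at (338.1,296.4). The plug is about (578.7,−203.7), and the plug–breather distance of 54.6 mm fits the given 54.

```bash
python3 - <<'E'
from h import *
np.set_printoptions(precision=2,suppress=True)
s=get_image("side");t=get_image("top")
H=at_z(t,(304.9,292.4),54);Hs=at_z(s,(296.4,338.1),54)
a=at_z(t,(295.8,216.0),56);b=at_z(t,(299.95,252.6),56)
print("head",H,Hs,tri([ray(t,(304.9,292.4)),ray(s,(296.4,338.1))]),"gripends",a,b,np.linalg.norm((a-b)[:2]),np.linalg.norm((a-H)[:2]),np.linalg.norm((b-H)[:2]))
u=(a-H)[:2];u/=np.linalg.norm(u);print("yaw",np.arctan2(u[1],u[0]),np.arctan2(*(a-b)[:2][::-1]))
o=get_obs();from scipy.spatial.transform import Rotation as R
print(R.from_rotvec(o["orientation"]).as_matrix(),o["ee_pos"])
for r in (115,122,138): print(r,H[:2]+u*r)
E
```

```text
head [508.27  69.84  54.  ] [505.62  71.06  54.  ] [507.88  69.52  52.09] gripends [530.07 264.39  56.  ] [520.02 170.94  56.  ] 93.99065547374343 195.77044665975785 101.78161311592314
yaw 1.4591785023867796 1.4636680027547357
[[ 0.27 -0.96  0.  ]
 [-0.96 -0.27  0.  ]
 [-0.   -0.   -1.  ]] [ 170.82 -601.16  222.64]
115 [521.08 184.12]
122 [521.86 191.08]
138 [523.64 206.98]
```

Call:
{"name": "move_arm", "arguments": {"motion": [[40,36,0,0,0,0.06,60],[60,70,0,0,0,0.12,60],[80,106,0,0,0,0.18,60],[96,144,0,0,0,0.24,60],[110,183,0,0,0,0.3,60]]}}

```text
t: 2.02
ee_pos: [278.8, -424.4, 222.7]
orientation: [2.764, -1.494, 0.001]
ft_force: [0.7, 0.4, -0.3]
width: 60.7
```

Call:
{"name": "move_arm", "arguments": {"motion": [[17,38,0,0,0,0.06,60],[34,76,0,0,0,0.12,60],[51,114,0,0,0,0.18,60],[68,152,0,0,0,0.24,60],[85,188,0,0,0,0.3,60]]}}

```text
t: 2.43
ee_pos: [363.3, -235.9, 223.0]
orientation: [2.956, -1.064, 0.001]
ft_force: [0.3, -1.5, -0.2]
width: 60.1
```

Call:
{"name": "move_arm", "arguments": {"motion": [[17,38,0,0,0,0.06,60],[34,76,0,0,0,0.12,60],[51,114,0,0,0,0.18,60],[68,152,0,0,0,0.24,60],[85,188,0,0,0,0.3,60]]}}

```text
t: 2.85
ee_pos: [448.5, -47.7, 223.0]
orientation: [-3.082, 0.61, -0.001]
ft_force: [-0.0, -0.9, -0.7]
width: 59.9
```

Call:
{"name": "move_arm", "arguments": {"motion": [[14,38,0,0,0,0.06,60],[28,76,0,0,0,0.12,60],[42,114,0,0,0,0.18,60],[56,152,0,0,0,0.24,60],[68,188,0,0,0,0.286,60]]}}

```text
t: 3.27
ee_pos: [516.6, 140.5, 222.9]
orientation: [-3.137, 0.164, -0.001]
ft_force: [1.1, -0.6, 0.5]
width: 60.0
```

Call:
{"name": "move_arm", "arguments": {"motion": [[1,23,0,0,0,0,60],[3,45,-20,0,0,0,60],[3,45,-55,0,0,0,60],[3,45,-90,0,0,0,60],[3,45,-110,0,0,0,60]]}}

```text
t: 3.68
ee_pos: [517.3, 183.3, 109.8]
orientation: [3.136, -0.167, -0.004]
ft_force: [-1.2, -0.3, -0.1]
width: 59.8
```

Call:
{"name": "move_arm", "arguments": {"motion": [[0,0,0,0,0,0,60]]}}

```text
t: 3.77
ee_pos: [515.8, 182.4, 108.6]
orientation: [3.134, -0.168, -0.011]
ft_force: [-0.7, 0.4, 0.2]
width: 60.1
```

```bash
python3 - <<'E'
from h import *
from scipy.spatial.transform import Rotation as R
o=get_obs();M=R.from_rotvec(o["orientation"]).as_matrix();print(o["ee_pos"],M[:,0])
t=get_image("top");s=get_image("side")
g=np.hstack([cv2.resize(im["color"][y0:y0+75,x0:x0+95,::-1],None,fx=4.2,fy=4.2,interpolation=cv2.INTER_CUBIC) for im,x0,y0 in((s,255,275),(t,205,255))])
cv2.imwrite("pics/g1.png",g); print(proj(t,o["ee_pos"]),proj(s,o["ee_pos"]))
E
```

```text
[515.8459564  182.37616048 108.56011145] [ 0.99420981 -0.10722029 -0.00711809]
[244.82293595 298.91065814] [298.32092726 297.91128617]
```

View pics/g1.png

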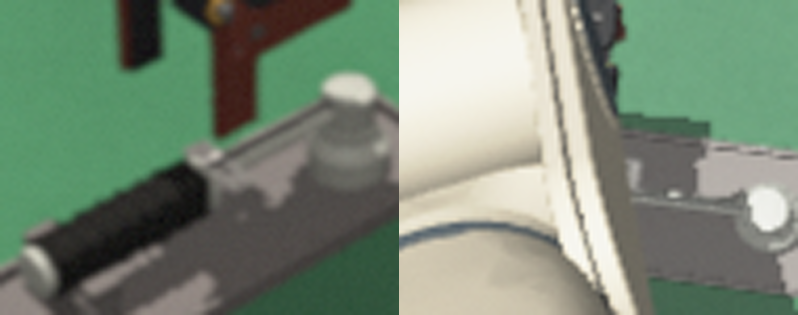

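Call:
{"name": "move_arm", "arguments": {"motion": [[6,9,-40,0,0,0,60],[6,9,-40,0,0,0,60],[6,9,-40,0,0,0,60]]}}

```text
t: 4.12
ee_pos: [524.7, 192.0, 72.6]
orientation: [3.136, -0.169, -0.003]
ft_force: [-0.6, -0.4, -0.4]
width: 60.1
```

Call:
{"name": "move_arm", "arguments": {"motion": [[-3,-1,-20,0,0,0,60],[-3,-1,-40,0,0,0,60],[-3,-1,-46,0,0,0,60],[-3,-1,-46,0,0,0,60],[-3,-1,-46,0,0,0,60]]}}

```text
t: 4.53
ee_pos: [523.1, 191.3, 28.7]
orientation: [-3.136, 0.17, -0.004]
ft_force: [-0.7, 0.3, 0.5]
width: 60.1
```

```bash
python3 - <<'E'
from h import *
o=get_obs();print(o["ee_pos"],o["qvel"],o["orientation"])
s=get_image("side")
g=cv2.resize(s["color"][270:360,240:370,::-1],None,fx=4.5,fy=4.5,interpolation=cv2.INTER_CUBIC);cv2.imwrite("pics/g2.png",g)
o=get_obs();print(o["ee_pos"],o["ft_force"])
E
```

```text
[523.05327093 191.30569936  28.67997633] [ 0.00057264 -0.00462982 -0.00514698 -0.00082396 -0.00447857  0.00192216] [-3.13610519  0.16983963 -0.00353506]
[523.22692843 191.41650794  28.75200407] [ 0.32829967  0.24864313 -0.51218417]
```

View pics/g2.png

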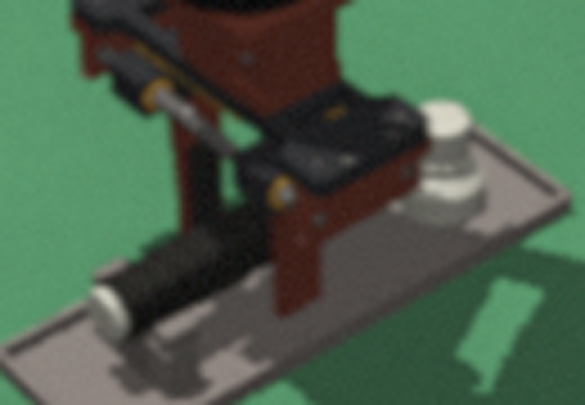

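The fingers straddle the grip between the scale plate and the saddle. I'll lower slightly and close.

Call:
{"name": "move_arm", "arguments": {"motion": [[-1.5,0,-3.5,0,0,0,60],[-1.5,0,-3.5,0,0,0,40],[-1.5,0,-3.5,0,0,0,15],[-1.5,0,-3.5,0,0,0,10],[-1.5,0,-3.5,0,0,0,10]]}}

```text
t: 5.0
ee_pos: [520.5, 191.1, 23.4]
orientation: [-3.137, 0.169, -0.0]
ft_force: [0.0, -1.1, -0.3]
width: 37.0
```

Call:
{"name": "move_arm", "arguments": {"motion": [[0,0,0,0,0,0,10],[0,0,0,0,0,0,10],[0,0,0,0,0,0,10]]}}

```text
t: 5.25
ee_pos: [520.9, 191.2, 23.3]
orientation: [-3.137, 0.169, -0.001]
ft_force: [1.5, 0.6, 0.7]
width: 23.8
```

Call:
{"name": "move_arm", "arguments": {"motion": [[0,0,10,0,0,0,10],[0,0,30,0,0,0,10],[0,0,60,0,0,0,10],[0,0,90,0,0,0,10],[0,0,120,0,0,0,10]]}}

```text
t: 5.67
ee_pos: [519.2, 190.7, 144.2]
orientation: [3.136, -0.17, -0.004]
ft_force: [0.2, 0.1, -4.3]
width: 23.9
```

Call:
{"name": "move_arm", "arguments": {"motion": [[0,0,25,0,0,0,10],[0,0,45,0,0,0,10],[0,0,50,0,0,0,10],[0,0,50,0,0,0,10]]}}

```text
t: 6.0
ee_pos: [520.8, 191.3, 194.6]
orientation: [-3.136, 0.17, -0.003]
ft_force: [-0.3, 0.3, -3.9]
width: 23.7
```

```bash
cat >> h.py <<'E'
from scipy.spatial.transform import Rotation as Rot
def st():
    o=get_obs();M=Rot.from_rotvec(o["orientation"]).as_matrix()
    print("t %.2f"%o["t"],"tcp",np.round(o["ee_pos"],2),"yaw %.4f"%np.arctan2(M[1,0],M[0,0]),"tilt",np.round(M[:2,2],4),"F",np.round(o["ft_force"],2),"M",np.round(o["moment"],3),"w %.1f"%o["width"]); return o
E
python3 - <<'E'
from h import *
o=st();s=get_image("side");t=get_image("top");save(s,"s3");save(t,"t3")
p=o["ee_pos"]; print(proj(t,[p[0]-13,p[1]-121,p[2]+31]),proj(s,[p[0]-13,p[1]-121,p[2]+31]))
for im in (s,t):
  for n in("socket_mouth","wrench","grip"): print(n,[(q["p"],q["location"]) for q in mark_of(im,n)[:1]])
st()
a=cv2.resize(s["color"][200:320,230:370,::-1],None,fx=3,fy=3);b=cv2.resize(t["color"][220:340,220:340,::-1],None,fx=3,fy=3)
cv2.imwrite("pics/g3.png",np.hstack([a,b]))
E
```

```text
t 6.00 tcp [520.79 191.26 194.64] yaw -0.1081 tilt [0.0023 0.0009] F [-0.3   0.28 -3.93] M [ 0.09  -0.113 -0.004] w 23.7
[288.16778977 295.96179917] [339.2975712  228.34093752]
socket_mouth [(0.82, [250.8, 339.9])]
wrench [(0.8, [245.7, 338.4])]
grip [(0.87, [255.3, 289.4])]
socket_mouth [(0.82, [302.4, 288.4])]
wrench [(0.8, [298.8, 287.6])]
grip [(0.19, [218.0, 323.1])]
t 6.40 tcp [519.89 190.92 192.06] yaw -0.1080 tilt [-0.002  -0.0007] F [ 0.34 -0.26 -3.31] M [ 0.135 -0.11  -0.008] w 23.8
```

View pics/g3.png

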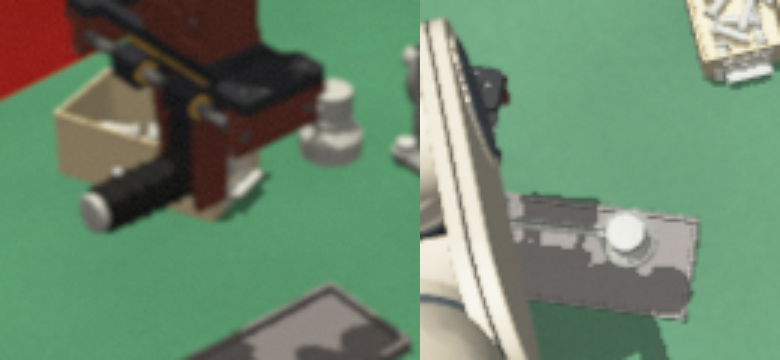

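```bash
python3 - <<'E'
from h import *
np.set_printoptions(precision=1,suppress=True)
st();s=get_image("side");t=get_image("top");st()
def disc(im,c,z):
    g=im["color"].astype(float); x0,y0,x1,y1=c; a=g[y0:y1,x0:x1].min(2); a=cv2.GaussianBlur(a,(0,0),1)
    i=np.unravel_index(a.argmax(),a.shape); m=((a>a.max()-45)).astype(np.uint8); n,l,stt,ce=cv2.connectedComponentsWithStats(m); k=l[i]
    return (ce[k][1]+y0,ce[k][0]+x0),stt[k]
a,i=disc(t,(270,280,310,315),0);b,j=disc(s,(325,215,360,245),0)
print(a,i,b,j); print("tri",tri([ray(t,a),ray(s,b)]),at_z(t,a,223),at_z(s,b,223))
t0=cv2.imread("pics/t0.png")[:,:,::-1];s0=cv2.imread("pics/s0.png")[:,:,::-1]
t["color"]=t0;s["color"]=s0
a,i=disc(t,(280,290,305,315),0);b,j=disc(s,(325,285,355,310),0)
print(a,i,b,j); print("before tri",tri([ray(t,a),ray(s,b)]),at_z(t,a,54),at_z(s,b,54))
E
```

```text
t 6.40 tcp [519.9 190.9 192.1] yaw -0.1080 tilt [-0. -0.] F [ 0.3 -0.3 -3.3] M [ 0.1 -0.1 -0. ] w 23.8
t 6.50 tcp [520.2 191.  192.5] yaw -0.1080 tilt [-0. -0.] F [ 0.3 -0.1 -3.9] M [ 0.1 -0.1 -0. ] w 23.7
(np.float64(296.390243902439), np.float64(287.7642276422764)) [ 12  11  13  12 123] (np.float64(230.53488372093022), np.float64(342.4418604651163)) [14 13  8  6 43]
tri [504.5  69.4 222.2] [507.2  71.3 223. ] [500.4  69.  223. ]
(np.float64(304.2647058823529), np.float64(291.37254901960785)) [  7   9  11  12 102] (np.float64(295.9577464788732), np.float64(337.5492957746479)) [ 7  8 12  7 71]
before tri [508.6  71.6  54.3] [509.9  72.5  54. ] [507.5  70.7  54. ]
```

Call:
{"name": "move_arm", "arguments": {"motion": [[5,-18,0,0,0,0,10],[14,-52,0,0,0,0,10],[24,-92,0,0,0,0,10],[35,-132,0,0,0,0,10],[45,-172,0,0,0,0,10]]}}

```text
t: 6.92
ee_pos: [565.7, 17.6, 193.1]
orientation: [3.137, -0.168, 0.0]
ft_force: [0.9, 0.6, -3.7]
width: 23.8
```

Call:
{"name": "move_arm", "arguments": {"motion": [[10,-38,0,0,0,0,10],[18,-68,0,0,0,0,10],[24,-90,0,0,0,0,10],[27,-102,0,0,0,0,10],[27,-102,0,0,0,0,10]]}}

```text
t: 7.33
ee_pos: [592.9, -85.1, 192.9]
orientation: [3.136, -0.174, 0.0]
ft_force: [0.5, 1.2, -4.3]
width: 24.0
```

Call:
{"name": "move_arm", "arguments": {"motion": [[0,0,-10,0,0,0,10],[0,0,-15,0,0,0,10],[0,0,-15,0,0,0,10],[0,0,-15,0,0,0,10],[0,0,-15,0,0,0,10]]}}

```text
t: 7.75
ee_pos: [592.3, -81.8, 178.0]
orientation: [-3.137, 0.167, 0.001]
ft_force: [0.5, -0.3, -3.5]
width: 23.8
```

```bash
python3 - <<'E'
from h import *
np.set_printoptions(precision=1,suppress=True)
st();s=get_image("side");t=get_image("top");o=st()
p=o["ee_pos"]; h=[p[0]-13.1,p[1]-120.8,p[2]+30.7]; print("pred head px (c,r)",proj(s,h),proj(t,h))
a=cv2.resize(s["color"][170:250,340:440,::-1],None,fx=4,fy=4);b=cv2.resize(t["color"][240:320,350:440,::-1],None,fx=4,fy=4)
cv2.imwrite("pics/g4.png",np.hstack([a,b]))
E
```

```text
t 7.75 tcp [592.3 -81.8 178. ] yaw -0.1066 tilt [-0.  0.] F [ 0.5 -0.3 -3.5] M [ 0.1 -0.1  0. ] w 23.8
t 7.85 tcp [592.6 -82.3 178.4] yaw -0.1070 tilt [ 0. -0.] F [-0.3 -0.5 -3.4] M [ 0.1 -0.1 -0. ] w 23.9
pred head px (c,r) [392.  179.4] [411.4 265.7]
```

View pics/g4.png

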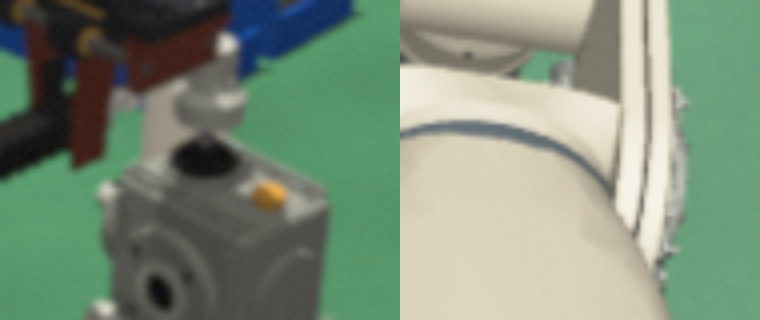

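The socket hangs just above the plug: socket centre at about col 393, plug apex at about col 391.5 in the side view. The top view is blocked by the arm. I'll measure the offset numerically.

```bash
python3 - <<'E'
from h import *
np.set_printoptions(precision=1,suppress=True,linewidth=220)
o=st();s=get_image("side");c=s["color"].astype(int)
for r in (188,192,195,197,199): print(r,"G-R",(c[r,376:410,1]-c[r,376:410,0]),"\n   ",c[r,376:410].sum(1)//3)
for r in (204,206,208,210,212): print(r,c[r,376:410].max(1))
p=o["ee_pos"]
for z in (-12,-19): print(proj(s,[p[0]-13.1,p[1]-120.8,p[2]+z]))
print(proj(s,[578.7,-203.7,140]),proj(s,[578.7,-203.7,128]))
E
```

```text
t 7.85 tcp [592.6 -82.3 178.4] yaw -0.1070 tilt [ 0. -0.] F [-0.3 -0.5 -3.4] M [ 0.1 -0.1 -0. ] w 23.9
188 G-R [-16 -24 -30 -34 -34 -30 -28 -24 -17 -12  -7  -4  -2   0   2   0   2  -1  -1   0   0   0   3   9  21  28  33  38  47  53  56  58  61  62] 
    [ 46  42  39  39  40  41  43  48  61  74  85  92  93  91  92  98  99  99  97  95  95  95  90  76  59  59  65  72  84  95 106 105 112 115]
192 G-R [-11  -7  -7  -6  -8  -7  -7  -4  -1   0   0  -1  -1  -1  -1   0   0  -1  -1  -1   0  -2  -2   2  15  40  58  61  62  60  61  60  62  62] 
    [ 74  94 109 126 137 141 149 159 160 148 126 112 107 104 105 106 108 116 121 126 127 130 130 131 130 122 114 114 113 114 114 114 113 112]
195 G-R [-6 -6 -7 -9 -9 -7 -6 -5 -2  1  1  0  0 -1  1  0  0  0 -1 -1 -1 -1 -2 -2  8 34 56 61 61 61 62 60 61 62] 
    [127 137 143 143 146 144 139 119  98  96 105 113 116 119 123 124 126 137 161 182 185 179 169 154 133 117 111 111 112 112 110 114 113 114]
197 G-R [ 2 -7 -9 -8 -8 -8 -8 -5 -2  1 -1  0  0  0  0  0 -2 -1  0 -2  0 -1 -2  1 18 42 58 61 60 61 60 60 61 62] 
    [122 136 141 143 146 147 139 121  96  88  88  9
[... 445 characters left out ...]
 65  70  87 112 131 140 146 150 147 144 146 145 145 147 147 148 146 147 147]
206 [142 149 152 154 157 154 146 128 104  75  48  28  27  33  51  52  45  33  27  40  70 101 131 149 153 149 149 147 147 149 147 145 148 147]
208 [145 148 154 153 156 148 114  72  37  20  21  20  21  19  20  19  21  27  24  19  22  34  59  81  96 112 125 140 145 150 151 152 150 150]
210 [157 165 169 169 160 136  95  58  36  30  22  17  16  12  18  18  22  20  21  22  20  26  36  55  74  88 102 110 118 123 131 142 149 154]
212 [140 156 166 166 156 135 117  94  65  41  28  24  25  19  22  19  18  22  22  25  34  39  56  74  84  90  96 109 118 120 120 120 117 123]
[390.8 195.2]
[390.6 197.8]
[390.5 204.8] [390.1 209.1]
```

Call:
{"name": "move_arm", "arguments": {"motion": [[1,1,-3,0,0,0,10],[1,1,-6,0,0,0,10],[1,1,-9,0,0,0,10],[1,1,-12,0,0,0,10],[1,1,-14,0,0,0,10]]}}

```text
t: 8.32
ee_pos: [593.2, -81.9, 163.6]
orientation: [-3.137, 0.17, 0.001]
ft_force: [-0.4, 0.2, -4.1]
width: 23.8
```

Call:
{"name": "move_arm", "arguments": {"motion": [[0,0,-0.5,0,0,0,10],[0,0,-1,0,0,0,10],[0,0,-1.5,0,0,0,10],[0,0,-2,0,0,0,10],[0,0,-2.5,0,0,0,10]]}}

```text
t: 8.73
ee_pos: [593.5, -81.9, 161.8]
orientation: [3.137, -0.17, 0.0]
ft_force: [-0.1, 0.0, -4.5]
width: 23.6
```

Call:
{"name": "move_arm", "arguments": {"motion": [[0,0,-0.5,0,0,0,10],[0,0,-1,0,0,0,10],[0,0,-1.5,0,0,0,10],[0,0,-2,0,0,0,10],[0,0,-2.5,0,0,0,10]]}}

```text
t: 9.15
ee_pos: [593.4, -81.9, 159.1]
orientation: [-3.137, 0.17, 0.0]
ft_force: [-0.6, 0.4, -3.8]
width: 23.4
```

```bash
python3 -c "
from h import *
st()"
```

```text
t 9.15 tcp [593.43 -81.89 159.12] yaw -0.1080 tilt [-0.  0.] F [-0.57  0.45 -3.81] M [ 0.099 -0.101  0.003] w 23.4
```

Call:
{"name": "move_arm", "arguments": {"motion": [[0,0,-0.5,0,0,0,10],[0,0,-1,0,0,0,10],[0,0,-1.5,0,0,0,10],[0,0,-2,0,0,0,10],[0,0,-2,0,0,0,10]]}}

```text
t: 9.57
ee_pos: [593.4, -81.9, 157.1]
orientation: [-3.137, 0.169, 0.0]
ft_force: [-0.4, -0.3, -3.1]
width: 24.1
```

Call:
{"name": "move_arm", "arguments": {"motion": [[0,0,-0.5,0,0,0,10],[0,0,-1,0,0,0,10],[0,0,-1.5,0,0,0,10],[0,0,-1.5,0,0,0,10],[0,0,-1.5,0,0,0,10]]}}

```text
t: 9.98
ee_pos: [593.5, -82.0, 155.7]
orientation: [3.137, -0.17, 0.0]
ft_force: [-0.2, -1.2, -2.6]
width: 24.0
```

```bash
python3 -c "
from h import *
st()"
```

```text
t 9.98 tcp [593.48 -82.02 155.69] yaw -0.1080 tilt [ 0.0001 -0.0002] F [-0.16 -1.18 -2.61] M [-0.107 -0.157 -0.029] w 24.0
```

Call:
{"name": "move_arm", "arguments": {"motion": [[2.4,-0.3,-0.7,0,0,-0.02,10],[4.8,-0.6,-0.7,0,0,-0.04,10],[7.2,-1,-0.7,0,0,-0.06,10],[9.6,-1.4,-0.7,0,0,-0.08,10],[9.6,-1.4,-0.7,0,0,-0.08,10]]}}

```text
t: 10.4
ee_pos: [603.7, -83.4, 155.0]
orientation: [-3.127, 0.298, -0.001]
ft_force: [-1.4, -0.2, -3.3]
width: 24.0
```

```bash
python3 -c "
from h import *
st()"
```

```text
t 10.40 tcp [603.69 -83.35 154.99] yaw -0.1897 tilt [ 0.0005 -0.    ] F [-1.45 -0.15 -3.34] M [ 0.069 -0.113 -0.018] w 24.0
```

Call:
{"name": "move_arm", "arguments": {"motion": [[0,0,-0.5,0,0,0,10],[0,0,-1,0,0,0,10],[0,0,-1.5,0,0,0,10],[0,0,-1.5,0,0,0,10]]}}

```text
t: 10.73
ee_pos: [602.8, -83.2, 153.3]
orientation: [-3.128, 0.295, 0.001]
ft_force: [-0.4, -1.2, -4.5]
width: 23.7
```

```bash
python3 -c "
from h import *
st()"
```

```text
t 10.73 tcp [602.82 -83.24 153.31] yaw -0.1879 tilt [-0.0004  0.0001] F [-0.42 -1.17 -4.5 ] M [ 0.105 -0.057 -0.032] w 23.7
```

The contact vanished, so the socket is sliding on. Next I'll go down to the seal.

Call:
{"name": "move_arm", "arguments": {"motion": [[0,0,-0.6,0,0,0,10],[0,0,-1.2,0,0,0,10],[0,0,-1.8,0,0,0,10],[0,0,-2.4,0,0,0,10],[0,0,-2.5,0,0,0,10]]}}

```text
t: 11.15
ee_pos: [602.9, -83.3, 150.8]
orientation: [-3.128, 0.295, 0.0]
ft_force: [-0.1, -0.7, -2.7]
width: 23.9
```

```bash
python3 -c "
from h import *
st()"
```

```text
t 11.15 tcp [602.92 -83.28 150.82] yaw -0.1880 tilt [-0.0002  0.    ] F [-0.09 -0.66 -2.74] M [ 0.054 -0.053  0.049] w 23.9
```

Call:
{"name": "move_arm", "arguments": {"motion": [[0,0,-0.5,0,0,0,10],[0,0,-1,0,0,0,10],[0,0,-1.5,0,0,0,10],[0,0,-2,0,0,0,10],[0,0,-2,0,0,0,10]]}}

```text
t: 11.57
ee_pos: [603.0, -83.3, 148.8]
orientation: [-3.128, 0.295, 0.0]
ft_force: [0.6, 0.5, -3.4]
width: 24.0
```

```bash
python3 -c "
from h import *
st()"
```

```text
t 11.57 tcp [602.96 -83.31 148.84] yaw -0.1880 tilt [-0.0002  0.    ] F [ 0.61  0.46 -3.4 ] M [ 0.035 -0.088  0.039] w 24.0
```

Call:
{"name": "move_arm", "arguments": {"motion": [[0,0,-0.4,0,0,0,10],[0,0,-0.8,0,0,0,10],[0,0,-1.2,0,0,0,10],[0,0,-1.5,0,0,0,10],[0,0,-1.5,0,0,0,10]]}}

```text
t: 11.98
ee_pos: [603.1, -83.3, 147.5]
orientation: [3.128, -0.295, 0.0]
ft_force: [-1.5, -0.2, -2.1]
width: 24.0
```

```bash
python3 -c "
from h import *
st()"
```

```text
t 11.98 tcp [603.08 -83.3  147.5 ] yaw -0.1880 tilt [ 0.0001 -0.    ] F [-1.51 -0.25 -2.1 ] M [ 0.027 -0.058 -0.013] w 24.0
```

Call:
{"name": "move_arm", "arguments": {"motion": [[0,0,-0.4,0,0,0,10],[0,0,-0.8,0,0,0,10],[0,0,-0.8,0,0,0,10],[0,0,-0.8,0,0,0,10]]}}

```text
t: 12.32
ee_pos: [603.3, -83.2, 147.0]
orientation: [3.128, -0.295, 0.001]
ft_force: [-0.3, 1.0, 0.1]
width: 23.8
```

```bash
python3 -c "
from h import *
st();s=get_image('side');st()
print([(q['p'],at_z(s,q['location'],128)) for q in mark_of(s,'socket_mouth')[:1]])"
```

```text
t 12.32 tcp [603.3  -83.23 147.05] yaw -0.1879 tilt [ 0.0006 -0.0001] F [-0.29  1.04  0.11] M [-0.084  0.122 -0.077] w 23.8
t 12.37 tcp [603.3  -83.23 147.03] yaw -0.1879 tilt [ 0.0006 -0.    ] F [-0.49  1.64  1.13] M [-0.067  0.062 -0.063] w 24.1
[(0.64, array([ 584.45732352, -202.22474858,  128.        ]))]
```

The socket is seated: Fz rose about 4 N at mouth height of about 128 mm. Next is the clockwise pull about the plug axis, in small steps.

Call:
{"name": "move_arm", "arguments": {"motion": [[1.2,-0.2,0.3,0,0,-0.01,10],[2.4,-0.5,0.3,0,0,-0.02,10],[3.6,-0.7,0.3,0,0,-0.03,10],[4.8,-1,0.3,0,0,-0.04,10],[4.8,-1,0.3,0,0,-0.04,10]]}}

```text
t: 12.83
ee_pos: [608.0, -84.5, 147.0]
orientation: [3.121, -0.359, -0.0]
ft_force: [-0.4, 0.6, 0.9]
width: 23.8
```

```bash
cat >> h.py <<'E'
def tq(n=2,P=(580.6,-202.7)):
    T=[]
    for i in range(n+1):
        o=get_obs();r=o["ee_pos"][:2]-P;F=o["ft_force"];T.append(r[0]*F[1]/1e3-r[1]*F[0]/1e3+o["moment"][2])
        if i<n: get_image("side")
    st();print("T",np.round(T,2),"r",r,np.hypot(*r),"dir",np.arctan2(r[1],r[0])-np.pi/2)
E
python3 -c "
from h import *
tq()"
```

```text
t 12.93 tcp [607.86 -84.41 146.95] yaw -0.2281 tilt [-0.0001 -0.0001] F [-0.68  0.28  0.83] M [-0.325  0.136 -0.112] w 23.9
T [-0.07 -0.01 -0.02] r [ 27.25587723 118.2915791 ] 121.39102326419682 dir -0.22646027836793214
```

Call:
{"name": "move_arm", "arguments": {"motion": [[1.2,-0.3,0.3,0,0,-0.01,10],[2.4,-0.6,0.3,0,0,-0.02,10],[3.5,-0.9,0.3,0,0,-0.03,10],[4.7,-1.2,0.3,0,0,-0.04,10],[4.7,-1.2,0.3,0,0,-0.04,10]]}}

```text
t: 13.35
ee_pos: [612.8, -85.6, 147.2]
orientation: [3.113, -0.421, 0.0]
ft_force: [-0.3, 0.2, -0.6]
width: 24.0
```

```bash
python3 -c "
from h import *
tq()"
```

```text
t 13.45 tcp [612.63 -85.58 147.18] yaw -0.2679 tilt [ 0.0001 -0.0001] F [-0.08 -0.63 -1.74] M [-0.332 -0.043  0.076] w 23.8
T [ 0.05 -0.04  0.07] r [ 32.02656604 117.11688437] 121.41690795211912 dir -0.2669321970396332
```

Call:
{"name": "move_arm", "arguments": {"motion": [[1.2,-0.3,0,0,0,-0.01,10],[2.3,-0.7,0,0,0,-0.02,10],[3.5,-1,0,0,0,-0.03,10],[4.7,-1.4,0,0,0,-0.04,10],[4.7,-1.4,0,0,0,-0.04,10]]}}

```text
t: 13.87
ee_pos: [617.3, -87.1, 147.2]
orientation: [3.104, -0.483, -0.001]
ft_force: [-0.5, -0.1, -2.3]
width: 23.9
```

```bash
python3 -c "
from h import *
tq()"
```

```text
t 13.97 tcp [617.11 -87.03 147.13] yaw -0.3078 tilt [-0.0004 -0.0002] F [-0.73 -2.05 -3.23] M [-0.496  0.069  0.21 ] w 24.0
T [0.23 0.19 0.22] r [ 36.50878518 115.67117265] 121.29596686855467 dir -0.30572986579268746
```

Call:
{"name": "move_arm", "arguments": {"motion": [[0.6,-0.2,0,0,0,-0.005,10],[1.2,-0.4,0,0,0,-0.01,10],[1.7,-0.6,0,0,0,-0.015,10],[2.3,-0.8,0,0,0,-0.02,10],[2.3,-0.8,0,0,0,-0.02,10]]}}

```text
t: 14.38
ee_pos: [619.4, -87.7, 147.2]
orientation: [3.099, -0.513, -0.001]
ft_force: [-1.7, -1.6, -2.2]
width: 23.7
```

```bash
python3 -c "
from h import *
tq()"
```

```text
t 14.48 tcp [619.32 -87.68 147.16] yaw -0.3279 tilt [-0.0005  0.    ] F [-1.72 -2.16 -2.65] M [-0.457  0.255  0.33 ] w 23.9
T [0.4  0.41 0.44] r [ 38.71506292 115.01521363] 121.35631612284735 dir -0.32469502432734787
```

Call:
{"name": "move_arm", "arguments": {"motion": [[0.6,-0.2,0,0,0,-0.005,10],[1.2,-0.3,0,0,0,-0.01,10],[1.7,-0.5,0,0,0,-0.015,10],[2.3,-0.7,0,0,0,-0.02,10],[2.3,-0.7,0,0,0,-0.02,10]]}}

```text
t: 14.9
ee_pos: [621.6, -88.4, 147.1]
orientation: [3.094, -0.544, -0.001]
ft_force: [-2.8, -2.2, -2.5]
width: 24.1
```

```bash
python3 -c "
from h import *
tq()"
```

```text
t 15.00 tcp [621.55 -88.42 147.12] yaw -0.3480 tilt [-0.0007  0.    ] F [-3.31 -2.75 -2.31] M [-0.498  0.58   0.359] w 23.7
T [0.57 0.64 0.62] r [ 40.94673465 114.28017296] 121.39436976478322 dir -0.34405096136516855
```

Call:
{"name": "move_arm", "arguments": {"motion": [[0.7,-0.25,0,0,0,-0.006,10],[1.4,-0.5,0,0,0,-0.012,10],[2.1,-0.75,0,0,0,-0.018,10],[2.8,-1,0,0,0,-0.024,10],[3.4,-1.3,0,0,0,-0.03,10]]}}

```text
t: 15.42
ee_pos: [624.8, -89.6, 147.0]
orientation: [3.085, -0.591, -0.002]
ft_force: [-5.3, -1.6, -2.4]
width: 24.0
```

```bash
python3 -c "
from h import *
tq()"
```

```text
t 15.52 tcp [624.71 -89.58 146.97] yaw -0.3784 tilt [-0.0015  0.0003] F [-4.92 -1.59 -1.91] M [-0.462  0.882  0.454] w 23.9
T [1.04 0.92 0.94] r [ 44.110276   113.11917499] 121.41525521621631 dir -0.3718084822020875
```

Call:
{"name": "move_arm", "arguments": {"motion": [[0.7,-0.25,0,0,0,-0.006,10],[1.4,-0.5,0,0,0,-0.012,10],[2,-0.8,0,0,0,-0.018,10],[2.7,-1.1,0,0,0,-0.024,10],[3.4,-1.4,0,0,0,-0.03,10]]}}

```text
t: 15.93
ee_pos: [627.6, -90.7, 146.9]
orientation: [-3.076, 0.637, 0.004]
ft_force: [-6.4, -1.6, -1.5]
width: 24.1
```

```bash
python3 -c "
from h import *
tq(4)"
```

```text
t 16.13 tcp [627.61 -90.65 146.88] yaw -0.4076 tilt [-0.0025  0.0006] F [-5.91 -0.05 -0.38] M [-0.184  1.155  0.648] w 24.2
T [1.35 1.46 1.32 1.31 1.31] r [ 47.00740259 112.0533765 ] 121.51401188489211 dir -0.3972105635569627
```

Call:
{"name": "move_arm", "arguments": {"motion": [[0.6,-0.2,0,0,0,-0.005,10],[1.1,-0.5,0,0,0,-0.01,10],[1.7,-0.7,0,0,0,-0.015,10],[2.2,-1,0,0,0,-0.02,10],[2.2,-1,0,0,0,-0.02,10]]}}

```text
t: 16.55
ee_pos: [629.7, -91.6, 146.8]
orientation: [-3.07, 0.667, 0.005]
ft_force: [-6.3, -0.4, -1.4]
width: 24.2
```

```bash
python3 -c "
from h import *
tq(4)"
```

```text
t 16.75 tcp [629.59 -91.54 146.82] yaw -0.4274 tilt [-0.003   0.0007] F [-6.64 -1.23 -2.21] M [-0.108  1.172  0.753] w 24.1
T [1.42 1.45 1.4  1.5  1.43] r [ 48.99414744 111.15524748] 121.47392940898717 dir -0.4151536743925046
```

Call:
{"name": "move_arm", "arguments": {"motion": [[0.5,-0.2,0,0,0,0,10],[0.9,-0.4,0,0,0,0,10],[1.4,-0.6,0,0,0,0,10],[1.8,-0.8,0,0,0,0,10],[1.8,-0.8,0,0,0,0,10]]}}

```text
t: 17.17
ee_pos: [630.6, -91.9, 146.6]
orientation: [-3.069, 0.667, 0.008]
ft_force: [-8.6, 1.5, -0.1]
width: 23.6
```

```bash
python3 -c "
from h import *
tq(4)"
```

```text
t 17.37 tcp [630.55 -91.94 146.6 ] yaw -0.4281 tilt [-0.0049  0.0015] F [-8.62  1.8  -1.22] M [0.027 1.579 0.484] w 24.0
T [1.47 1.57 1.53 1.54 1.53] r [ 49.9540901  110.75531837] 121.49959533200614 dir -0.42371103647806097
```

Call:
{"name": "move_arm", "arguments": {"motion": [[0.5,-0.2,0,0,0,0,10],[0.9,-0.4,0,0,0,0,10],[1.4,-0.6,0,0,0,0,10],[1.8,-0.8,0,0,0,0,10],[1.8,-0.8,0,0,0,0,10]]}}

```text
t: 17.78
ee_pos: [631.4, -92.2, 146.3]
orientation: [-3.069, 0.668, 0.012]
ft_force: [-10.3, 3.8, 0.9]
width: 23.9
```

```bash
python3 -c "
from h import *
tq(4)"
```

```text
t 17.98 tcp [631.41 -92.19 146.32] yaw -0.4287 tilt [-0.007   0.0026] F [-11.41   3.86   1.52] M [0.359 2.067 0.211] w 24.0
T [1.52 1.78 1.54 1.65 1.67] r [ 50.81482762 110.51271077] 121.63554557300725 dir -0.4309817482687699
```

Call:
{"name": "move_arm", "arguments": {"motion": [[0.5,-0.2,0,0,0,0,10],[0.5,-0.2,0,0,0,0,10],[0.5,-0.2,0,0,0,0,10],[0.5,-0.2,0,0,0,0,10],[0.5,-0.2,0,0,0,0,10]]}}

```text
t: 18.4
ee_pos: [631.6, -92.2, 146.2]
orientation: [-3.069, 0.668, 0.013]
ft_force: [-11.4, 3.1, 1.0]
width: 24.2
```

Call:
{"name": "move_arm", "arguments": {"motion": [[0,0,0,0,0,0,10],[0,0,0,0,0,0,10],[0,0,0,0,0,0,10],[0,0,0,0,0,0,10],[0,0,0,0,0,0,10]]}}

```text
t: 18.82
ee_pos: [631.6, -92.2, 146.3]
orientation: [-3.069, 0.668, 0.013]
ft_force: [-12.3, 4.2, 1.3]
width: 23.9
```

```bash
python3 -c "
from h import *
tq(10)
s=get_image('side');t=get_image('top');save(s,'s5');save(t,'t5')
a=cv2.resize(s['color'][170:250,320:420,::-1],None,fx=4,fy=4,interpolation=cv2.INTER_CUBIC);b=cv2.resize(t['color'][230:310,340:440,::-1],None,fx=4,fy=4,interpolation=cv2.INTER_CUBIC)
cv2.imwrite('pics/g5.png',np.hstack([a,b]))"
```

```text
t 19.32 tcp [631.56 -92.22 146.2 ] yaw -0.4288 tilt [-0.0077  0.0029] F [-12.08   3.77   0.4 ] M [0.406 2.272 0.174] w 23.5
T [1.75 1.83 1.6  1.52 1.54 1.71 1.45 1.61 1.73 1.68 1.7 ] r [ 50.95921408 110.48147053] 121.66756687744117 dir -0.43216722637367644
```

View pics/g5.png

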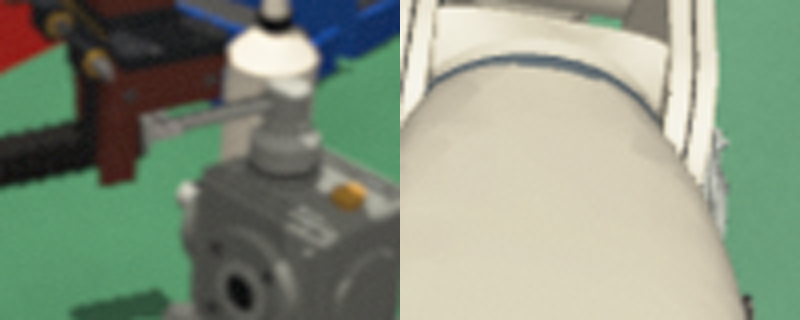

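The side view shows the socket fully down on the plug and the wrench level. Torque is about 1.65 N·m. I'll add a small margin and hold longer.

Call:
{"name": "move_arm", "arguments": {"motion": [[0.4,-0.2,0,0,0,0,10],[0.7,-0.3,0,0,0,0,10],[0.7,-0.3,0,0,0,0,10],[0.7,-0.3,0,0,0,0,10],[0.7,-0.3,0,0,0,0,10]]}}

```text
t: 19.83
ee_pos: [632.6, -92.6, 146.3]
orientation: [-3.068, 0.67, 0.012]
ft_force: [-10.7, 3.8, 0.8]
width: 23.7
```

Call:
{"name": "move_arm", "arguments": {"motion": [[0,0,0,0,0,0,10],[0,0,0,0,0,0,10],[0,0,0,0,0,0,10],[0,0,0,0,0,0,10],[0,0,0,0,0,0,10]]}}

```text
t: 20.25
ee_pos: [632.6, -92.6, 146.3]
orientation: [-3.068, 0.67, 0.012]
ft_force: [-11.1, 3.0, 0.2]
width: 23.8
```

```bash
python3 -c "
from h import *
tq(10)"
```

```text
t 20.75 tcp [632.6  -92.64 146.25] yaw -0.4299 tilt [-0.007   0.0031] F [-10.46   2.59   0.55] M [ 0.481  2.176 -0.301] w 24.1
T [1.12 1.15 1.13 1.07 1.23 1.08 1.12 1.16 1.07 1.13 0.99] r [ 52.00471255 110.06048764] 121.72839054973888 dir -0.44141499446558785
```

Torque dropped to about 1.1 N·m because the grip re-settled in the pads (Mz changed sign). I'll turn the tool along with the pull and load it again.

Call:
{"name": "move_arm", "arguments": {"motion": [[0.4,-0.2,0,0,0,-0.006,10],[0.7,-0.35,0,0,0,-0.012,10],[1.1,-0.5,0,0,0,-0.018,10],[1.1,-0.5,0,0,0,-0.024,10],[1.1,-0.5,0,0,0,-0.03,10]]}}

```text
t: 21.17
ee_pos: [634.5, -93.6, 146.4]
orientation: [-3.059, 0.714, 0.009]
ft_force: [-9.1, 1.7, -0.9]
width: 23.9
```

```bash
python3 -c "
from h import *
tq(4)"
```

```text
t 21.37 tcp [634.55 -93.61 146.43] yaw -0.4583 tilt [-0.0051  0.0019] F [-8.45  1.37 -1.26] M [0.245 1.685 0.44 ] w 23.4
T [1.62 1.37 1.48 1.36 1.44] r [ 53.94742727 109.09231702] 121.70233580989384 dir -0.45924733825105735
```

Call:
{"name": "move_arm", "arguments": {"motion": [[0.5,-0.2,0,0,0,-0.004,10],[1,-0.4,0,0,0,-0.008,10],[1.5,-0.7,0,0,0,-0.012,10],[1.8,-0.9,0,0,0,-0.012,10],[1.8,-0.9,0,0,0,-0.012,10]]}}

```text
t: 21.78
ee_pos: [635.9, -94.3, 146.3]
orientation: [-3.054, 0.732, 0.01]
ft_force: [-9.7, 3.6, -0.9]
width: 23.9
```

```bash
python3 -c "
from h import *
tq(6)"
```

```text
t 22.08 tcp [635.89 -94.28 146.32] yaw -0.4702 tilt [-0.0062  0.0022] F [-9.3   2.06 -0.22] M [0.393 1.932 0.462] w 23.9
T [1.66 1.52 1.71 1.65 1.62 1.74 1.58] r [ 55.28698847 108.42060269] 121.7032381698035 dir -0.4715605314915048
```

Call:
{"name": "move_arm", "arguments": {"motion": [[0.2,-0.1,0,0,0,-0.002,10],[0.2,-0.1,0,0,0,-0.002,10],[0.2,-0.1,0,0,0,-0.002,10],[0.2,-0.1,0,0,0,-0.002,10],[0.2,-0.1,0,0,0,-0.002,10]]}}

```text
t: 22.5
ee_pos: [636.0, -94.4, 146.3]
orientation: [-3.054, 0.735, 0.01]
ft_force: [-10.0, 2.2, -1.4]
width: 23.8
```

Call:
{"name": "move_arm", "arguments": {"motion": [[0,0,0,0,0,0,10],[0,0,0,0,0,0,10],[0,0,0,0,0,0,10],[0,0,0,0,0,0,10],[0,0,0,0,0,0,10]]}}

```text
t: 22.92
ee_pos: [636.0, -94.3, 146.3]
orientation: [-3.054, 0.735, 0.011]
ft_force: [-10.2, 2.8, 0.3]
width: 24.1
```

```bash
python3 -c "
from h import *
tq(8)"
```

```text
t 23.32 tcp [636.05 -94.35 146.32] yaw -0.4721 tilt [-0.0063  0.0022] F [-9.87  1.18 -0.29] M [0.364 1.973 0.46 ] w 23.9
T [1.76 1.6  1.7  1.75 1.62 1.67 1.73 1.74 1.59] r [ 55.44741536 108.3517035 ] 121.71486154900465 dir -0.4729918879539228
```

Held at about 1.68 N·m for 1.5 s. Next I'll ease off.

Call:
{"name": "move_arm", "arguments": {"motion": [[-2.2,1.1,0,0,0,0.02,10],[-4.4,2.1,0,0,0,0.04,10],[-6.6,3.1,0,0,0,0.06,10],[-8.8,4.1,0,0,0,0.08,10],[-11.1,5,0,0,0,0.1,10]]}}

```text
t: 23.73
ee_pos: [626.0, -89.8, 146.7]
orientation: [-3.086, 0.582, 0.006]
ft_force: [-7.9, -0.3, -1.7]
width: 23.8
```

Call:
{"name": "move_arm", "arguments": {"motion": [[-2.3,0.9,0,0,0,0.02,10],[-4.6,1.7,0,0,0,0.04,10],[-6.9,2.5,0,0,0,0.06,10],[-9.2,3.2,0,0,0,0.08,10],[-9.2,3.2,0,0,0,0.08,10]]}}

```text
t: 24.15
ee_pos: [617.2, -86.7, 146.8]
orientation: [-3.106, 0.459, 0.004]
ft_force: [-5.6, -0.6, -2.5]
width: 24.0
```

```bash
python3 -c "
from h import *
tq(2)"
```

```text
t 24.25 tcp [617.36 -86.79 146.83] yaw -0.2946 tilt [-0.0023  0.0018] F [-5.82  0.44 -2.91] M [-0.043  1.018 -0.543] w 23.7
T [ 0.13 -0.05  0.15] r [ 36.75930833 115.91161629] 121.60077935854798 dir -0.3070993871690173
```

Call:
{"name": "move_arm", "arguments": {"motion": [[-0.7,0,0,0,0,0,10],[-1.5,0,0,0,0,0,10],[-2.2,0,0,0,0,0,10],[-3,0,0,0,0,0,10],[-3,0,0,0,0,0,10]]}}

```text
t: 24.67
ee_pos: [616.1, -86.9, 147.4]
orientation: [-3.107, 0.457, -0.002]
ft_force: [0.2, 3.4, -5.4]
width: 23.6
```

```bash
python3 -c "
from h import *
tq(2)
s=get_image('side');save(s,'s6')
a=cv2.resize(s['color'][170:240,310:420,::-1],None,fx=6,fy=6,interpolation=cv2.INTER_CUBIC)
cv2.imwrite('pics/g6.png',a)"
```

```text
t 24.77 tcp [616.11 -86.93 147.45] yaw -0.2921 tilt [0.0014 0.0007] F [ 0.33  4.99 -3.41] M [ 1.132 -0.146 -0.115] w 24.0
T [ 0.01 -0.04  0.02] r [ 35.50622333 115.76771239] 121.0902767612336 dir -0.2975942921232413
```

View pics/g6.png

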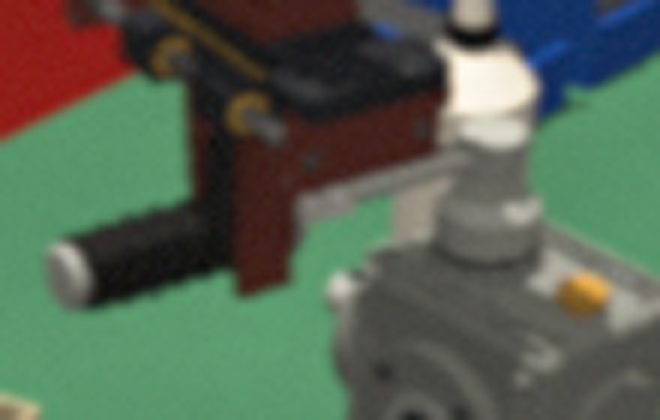

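Call:
{"name": "move_arm", "arguments": {"motion": [[0,0.8,0,0,0,0,10],[0,1.2,0.5,0,0,0,10],[0,1.2,1.5,0,0,0,10],[0,1.2,2.5,0,0,0,10],[0,1.2,3,0,0,0,10]]}}

```text
t: 25.23
ee_pos: [615.4, -87.2, 150.3]
orientation: [3.107, -0.456, 0.0]
ft_force: [-0.5, -3.3, -6.2]
width: 24.1
```

```bash
python3 -c "
from h import *
tq(2)"
```

```text
t 25.33 tcp [615.4  -87.15 150.32] yaw -0.2919 tilt [ 0.0001 -0.0011] F [-0.36 -4.99 -6.14] M [-0.644 -0.157  0.203] w 24.1
T [0.14 0.04 0.07] r [ 34.79574586 115.54635376] 120.67188486785146 dir -0.2925032651329571
```

Call:
{"name": "move_arm", "arguments": {"motion": [[0,-0.6,0.5,0,0,0,10],[0,-0.6,1.5,0,0,0,10],[0,-0.6,2.5,0,0,0,10],[0,-0.6,3.5,0,0,0,10],[0,-0.6,4.5,0,0,0,10]]}}

```text
t: 25.75
ee_pos: [615.0, -87.8, 154.6]
orientation: [3.107, -0.456, -0.001]
ft_force: [-0.7, -8.0, -8.4]
width: 23.8
```

```bash
python3 -c "
from h import *
tq(2)"
```

```text
t 25.85 tcp [614.99 -87.91 154.67] yaw -0.2917 tilt [-0.0009 -0.0015] F [-0.81 -8.2  -7.65] M [-1.035 -0.022  0.285] w 24.0
T [0.11 0.08 0.1 ] r [ 34.3867544  114.79288991] 119.83261848059362 dir -0.2910482498581457
```

Call:
{"name": "move_arm", "arguments": {"motion": [[-0.3,-1,0,0,0,0,10],[-0.5,-2,0,0,0,0,10],[-0.5,-2,1,0,0,0,10],[-0.5,-2,2,0,0,0,10],[-0.5,-2,2,0,0,0,10]]}}

```text
t: 26.27
ee_pos: [614.9, -89.0, 157.0]
orientation: [3.108, -0.457, 0.0]
ft_force: [0.1, -4.1, -6.3]
width: 24.1
```

```bash
python3 -c "
from h import *
tq(2)
s=get_image('side');save(s,'s7')
a=cv2.resize(s['color'][170:240,310:420,::-1],None,fx=6,fy=6,interpolation=cv2.INTER_CUBIC)
cv2.imwrite('pics/g7.png',a)"
```

```text
t 26.37 tcp [614.95 -88.98 156.89] yaw -0.2919 tilt [ 0.0001 -0.0002] F [ 0.4  -2.93 -6.23] M [-0.274 -0.199  0.163] w 23.9
T [-0.    0.05  0.02] r [ 34.353303   113.71727502] 118.79296303038429 dir -0.29337675841899746
```

View pics/g7.png

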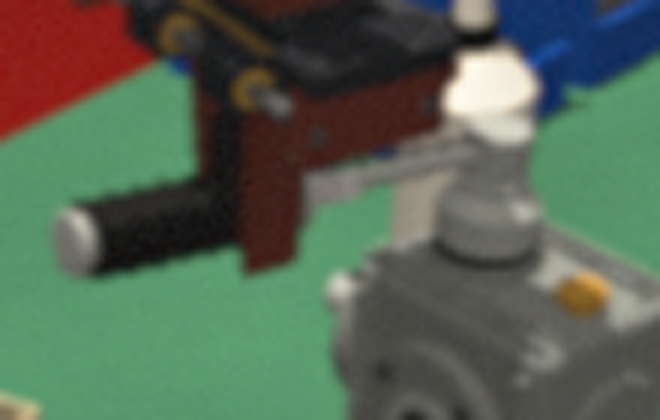

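The socket stayed down and the wrench tilted nose-down in the pads by about 0.08 rad. I'll tilt the tool to bring the nose up and relieve the side force.

Call:
{"name": "move_arm", "arguments": {"motion": [[-0.2,-0.6,0,-0.019,0.006,0,10],[-0.4,-1.2,0,-0.038,0.012,0,10],[-0.6,-1.8,0,-0.057,0.017,0,10],[-0.7,-2.4,0,-0.076,0.023,0,10],[-0.8,-2.8,0,-0.096,0.029,0,10]]}}

```text
t: 26.83
ee_pos: [614.2, -91.5, 156.8]
orientation: [3.008, -0.442, -0.023]
ft_force: [1.3, -1.5, -5.8]
width: 23.7
```

```bash
python3 -c "
from h import *
tq(2)"
```

```text
t 26.93 tcp [614.16 -91.34 156.66] yaw -0.2906 tilt [-0.0296 -0.0976] F [ 0.62 -2.32 -3.55] M [-0.254 -0.211  0.209] w 23.8
T [-0.01  0.03  0.06] r [ 33.55813652 111.35660419] 116.30323221283201 dir -0.2927016482733704
```

Call:
{"name": "move_arm", "arguments": {"motion": [[0,0,1,0,0,0,10],[0,0,2,0,0,0,10],[0,0,3,0,0,0,10],[0,0,4,0,0,0,10],[0,0,5,0,0,0,10]]}}

```text
t: 27.35
ee_pos: [613.7, -92.5, 161.7]
orientation: [3.009, -0.443, -0.023]
ft_force: [-0.8, -5.8, -7.7]
width: 23.8
```

```bash
python3 -c "
from h import *
tq(2)
s=get_image('side');save(s,'s8')
import numpy as np
b=cv2.imread('pics/s7.png')[170:240,310:420]
a=np.hstack([cv2.resize(x,None,fx=3.5,fy=3.5,interpolation=cv2.INTER_CUBIC) for x in (b,s['color'][170:240,310:420,::-1])])
cv2.imwrite('pics/g8.png',a)
print([(q['p'],q['location']) for q in mark_of(s,'socket_mouth')[:1]])
c=s['color'].astype(int)
b=cv2.imread('pics/s7.png').astype(int)
print(b[188:218,388].sum(1)//3);print(c[188:218,388].sum(1)//3)"
```

```text
t 27.45 tcp [613.74 -92.6  161.81] yaw -0.2924 tilt [-0.0296 -0.0966] F [-0.43 -6.   -7.93] M [-0.513 -0.181  0.288] w 24.0
T [0.21 0.04 0.14] r [ 33.14387304 110.0972749 ] 114.97793814671772 dir -0.2924122269422802
[(0.88, [205.0, 388.1])]
[232 201 176 148 107  89 106 113 102  92  89  97 101 100 106 116 121 122
 117 105  98  95  99  98  77  48  55  75  80  86]
[232 205 178 148 117 133 161 145 107  94 101 105 106 108 130 165 184 186
 157 121 111 115 115 104  66  43  72  98  99 109]
```

Call:
{"name": "move_arm", "arguments": {"motion": [[-0.3,-0.9,0,0,0,0,10],[-0.5,-1.8,0,0,0,0,10],[-0.5,-1.8,0,0,0,0,10],[-0.5,-1.8,0,0,0,0,10]]}}

```text
t: 27.88
ee_pos: [613.8, -93.1, 162.0]
orientation: [3.011, -0.443, -0.022]
ft_force: [1.1, -0.0, -4.3]
width: 23.9
```

```bash
python3 -c "
from h import *
tq(2)"
```

```text
t 27.98 tcp [613.79 -93.11 161.94] yaw -0.2920 tilt [-0.0286 -0.0953] F [ 0.7   2.31 -4.9 ] M [ 0.654 -0.319  0.154] w 23.9
T [-0.01  0.15  0.15] r [ 33.18740879 109.58810473] 114.50308642388323 dir -0.2940581447159394
```

Call:
{"name": "move_arm", "arguments": {"motion": [[0.2,0.5,0,-0.019,0.006,0,10],[0.3,1,0,-0.038,0.012,0,10],[0.4,1.4,0,-0.057,0.017,0,10],[0.5,1.8,0,-0.076,0.023,0,10],[0.7,2.2,0,-0.096,0.029,0,10]]}}

```text
t: 28.4
ee_pos: [613.3, -93.1, 161.2]
orientation: [2.906, -0.426, -0.047]
ft_force: [-2.8, -10.0, -9.6]
width: 23.7
```

```bash
python3 -c "
from h import *
tq(2)
s=get_image('side');save(s,'s9')
for n in ('s7','s8','s9'):
  b=cv2.imread(f'pics/{n}.png').astype(int);print(b[178:218,391].sum(1)//3)
"
```

```text
t 28.50 tcp [613.23 -92.96 160.94] yaw -0.2904 tilt [-0.0611 -0.1962] F [ -1.8  -10.78  -7.63] M [-1.363 -0.053  0.4  ] w 24.1
T [0.34 0.22 0.25] r [ 32.62675652 109.73524311] 114.48287567220133 dir -0.2889985633633354
[139 211 238 239 239 238 239 239 241 237 222 210 208 202 178 136 105  96
  93  97  96  98 100 103 105 111 122 125 123 112 102 101 101 102  89  58
  51  74  81  84]
[137 210 238 239 239 239 239 239 241 236 221 211 207 202 175 135 115 114
 112 108 108 121 136 127 138 176 198 200 179 135 108 107 109 103  80  51
  79 115 103 111]
[137 209 238 240 238 238 239 239 240 236 222 210 207 205 185 141 112 108
 109 106 106 120 133 121 134 175 198 197 183 139 109 108 109 105  87  56
  78 115 102 111]
```

Call:
{"name": "move_arm", "arguments": {"motion": [[-0.3,-1,0,0,0,0,10],[-0.6,-2,0,0,0,0,10],[-0.6,-2,0,0,0,0,10],[-0.6,-2,0,0,0,0,10]]}}

```text
t: 28.88
ee_pos: [613.4, -93.6, 161.6]
orientation: [2.91, -0.428, -0.045]
ft_force: [-0.5, -3.8, -6.7]
width: 23.8
```

```bash
cat >> h.py <<'E'
def pad(n=3,h=.19):
    L=[]
    for i in range(n):
        o=get_obs();M=Rot.from_rotvec(o["orientation"]).as_matrix();F=o["ft_force"]
        Mg=o["moment"]-np.cross(h*M[:,2],F); a=M[:,0]*1.0; d=np.array([-M[1,0],M[0,0],0]);d/=np.linalg.norm(d)
        L.append([F[:2]@d,F[:2]@M[:2,0],F[2],Mg@a,o["moment"][2]]); get_image("side")
    print("F_along_grip F_side Fz padtorque Mz",np.round(np.mean(L,0),2)); st()
E
python3 -c "
from h import *
pad()"
```

```text
Traceback (most recent call last):
  File "h.py", line 29, in pad
    L.append([F[:2]@d,F[:2]@M[:2,0],F[2],Mg@a,o["moment"][2]]); get_image("side")
              ~~~~~^~
ValueError: matmul: Input operand 1 has a mismatch in its core dimension 0, with gufunc signature (n?,k),(k,m?)->(n?,m?) (size 3 is different from 2)
```

Call:
{"name": "move_arm", "arguments": {"motion": [[-0.3,-1,0,0,0,0,10],[-0.3,-1,0,0,0,0,10],[-0.3,-1,0,0,0,0,10]]}}

```text
t: 29.13
ee_pos: [613.5, -93.9, 161.8]
orientation: [2.912, -0.428, -0.043]
ft_force: [-0.1, -1.7, -6.4]
width: 23.8
```

```bash
sed -i 's/F\[:2\]@d,/F@d,/' h.py; python3 -c "
from h import *
pad()"
```

```text
F_along_grip F_side Fz padtorque Mz [-0.69  0.19 -5.77  0.39  0.07]
t 29.28 tcp [613.53 -93.97 161.84] yaw -0.2920 tilt [-0.0574 -0.1904] F [-0.27  0.05 -5.46] M [ 0.568 -0.217  0.125] w 23.8
```

Call:
{"name": "move_arm", "arguments": {"motion": [[-2.2,0.6,0.3,0,0,0.02,10],[-4.4,1.2,0.6,0,0,0.04,10],[-6.6,1.8,0.9,0,0,0.06,10],[-4.4,1.2,1.2,0,0,0.04,10],[-4.4,1.2,1.2,0,0,0.04,10]]}}

```text
t: 29.7
ee_pos: [609.7, -93.1, 163.5]
orientation: [2.919, -0.372, -0.036]
ft_force: [0.5, 0.2, -2.9]
width: 23.8
```

```bash
python3 -c "
from h import *
pad()
s=get_image('side');save(s,'s10')
for n in ('s9','s10'):
  b=cv2.imread(f'pics/{n}.png').astype(int);print(b[178:218,391].sum(1)//3)
"
```

```text
F_along_grip F_side Fz padtorque Mz [ 0.9  -0.02 -3.42  0.05  0.02]
t 29.85 tcp [609.27 -93.08 163.12] yaw -0.2522 tilt [-0.0496 -0.1928] F [-0.74  0.21 -3.1 ] M [ 0.353 -0.206  0.033] w 23.9
[137 209 238 240 238 238 239 239 240 236 222 210 207 205 185 141 112 108
 109 106 106 120 133 121 134 175 198 197 183 139 109 108 109 105  87  56
  78 115 102 111]
[138 212 237 239 239 238 240 239 238 229 215 208 205 190 147 120 114 109
 110 108 111 121 121 135 172 196 201 186 147 112 106 105 108  95  62  37
  78 115 103 111]
```

The wiggle freed it: the force is down to the wrench's weight and the socket edge moved up about 1 px. I'll keep lifting with small yaw wiggles.

Call:
{"name": "move_arm", "arguments": {"motion": [[1.1,-0.3,0.8,0,0,-0.01,10],[2.2,-0.6,1.6,0,0,-0.02,10],[1.1,-0.3,2.4,0,0,-0.01,10],[0,0,3.2,0,0,0,10],[0,0,4,0,0,0,10]]}}

```text
t: 30.32
ee_pos: [608.6, -93.1, 167.0]
orientation: [2.919, -0.368, -0.038]
ft_force: [1.1, 0.0, -2.8]
width: 23.9
```

```bash
python3 -c "
from h import *
pad()
s=get_image('side');save(s,'s11')
b=cv2.imread(f'pics/s11.png').astype(int);print(b[178:218,391].sum(1)//3)
"
```

```text
F_along_grip F_side Fz padtorque Mz [ 0.37  0.33 -3.17  0.13  0.03]
t 30.47 tcp [608.94 -93.15 167.1 ] yaw -0.2521 tilt [-0.05  -0.193] F [-0.    0.45 -4.36] M [ 0.302 -0.178 -0.052] w 24.0
[138 209 238 239 240 239 240 236 224 210 209 199 164 128 118 113 109 106
 106 122 138 126 145 186 202 198 173 131 109 108 109 104  80  46  16  28
  82 115 104 113]
```

Call:
{"name": "move_arm", "arguments": {"motion": [[0,0,1.2,0,0,0,10],[0,0,2.4,0,0,0,10],[0,0,3.6,0,0,0,10],[0,0,4.8,0,0,0,10],[0,0,6,0,0,0,10]]}}

```text
t: 30.93
ee_pos: [609.1, -93.1, 173.1]
orientation: [2.919, -0.37, -0.038]
ft_force: [-0.4, 0.1, -3.5]
width: 24.1
```

```bash
python3 -c "
from h import *
pad()
s=get_image('side');save(s,'s12')
b=cv2.imread(f'pics/s12.png').astype(int);print(b[178:218,391].sum(1)//3)
"
```

```text
F_along_grip F_side Fz padtorque Mz [-0.01  0.18 -2.99  0.2   0.01]
t 31.08 tcp [609.11 -93.11 173.13] yaw -0.2521 tilt [-0.0497 -0.1929] F [ 0.66 -0.3  -3.46] M [ 0.305 -0.121  0.041] w 24.0
[137 211 237 240 240 234 220 211 206 192 155 124 117 111 109 106 109 113
 124 126 154 190 203 194 165 127 109 110 111 101  72  35  20  10  17  32
  81 115 102 113]
```

Call:
{"name": "move_arm", "arguments": {"motion": [[0,0,5,0,0,0,10],[0,0,15,0,0,0,10],[0,0,25,0,0,0,10],[0,0,33,0,0,0,10],[0,0,38,0,0,0,10]]}}

```text
t: 31.55
ee_pos: [609.9, -93.2, 213.1]
orientation: [2.919, -0.37, -0.034]
ft_force: [0.3, 0.3, -2.8]
width: 24.0
```

Call:
{"name": "move_arm", "arguments": {"motion": [[-5,15,0,0,0,0,10],[-15,45,0,0,0,0,10],[-27,82,0,0,0,0,10],[-38,119,0,0,0,0,10],[-46,145,0,0,0,0,10]]}}

```text
t: 31.97
ee_pos: [561.5, 54.8, 211.0]
orientation: [2.92, -0.369, -0.038]
ft_force: [0.6, 0.1, -3.8]
width: 24.0
```

Call:
{"name": "move_arm", "arguments": {"motion": [[-8,25,0,0,0,0.02,10],[-14,45,0,0,0,0.05,10],[-18,60,0,0,0,0.08,10],[-18,60,0,0,0,0.1,10],[-18,60,0,0,0,0.1,10]]}}

```text
t: 32.38
ee_pos: [544.5, 112.9, 211.1]
orientation: [2.933, -0.219, -0.022]
ft_force: [0.9, -0.4, -2.6]
width: 24.0
```

```bash
python3 - <<'E'
from h import *
np.set_printoptions(precision=1,suppress=True)
pad();s=get_image("side");t=get_image("top");o=st();save(s,"s13");save(t,"t13")
M=Rot.from_rotvec(o["orientation"]).as_matrix();g=o["ee_pos"]-tcp_to_grasp*M[:,2]
d=np.array([-M[1,0],M[0,0],0]);d/=np.linalg.norm(d);print("grasp",g,"d",d)
for th in(-.1,-.05,0,.05,.1): # nose-up positive
    hd=g-d*(121.5*np.cos(th)+10*np.sin(th))+np.array([0,0,121.5*np.sin(th)+10]); e=g+d*77*np.cos(th)-np.array([0,0,77*np.sin(th)])
    print(th,"head",proj(s,hd),proj(t,hd),"cap",proj(s,e))
b=proj(s,g).astype(int);print(b)
y0,x0=max(b[1]-70,0),max(b[0]-70,0)
cv2.imwrite("pics/g13.png",cv2.resize(s["color"][y0:y0+130,x0:x0+160,::-1],None,fx=4.5,fy=4.5,interpolation=cv2.INTER_CUBIC));print(x0,y0)
E
```

```text
F_along_grip F_side Fz padtorque Mz [ 0.2  0.5 -3.2  0.1  0. ]
t 32.53 tcp [545.1 111.4 211.1] yaw -0.1532 tilt [-0.  -0.2] F [-0.2  0.1 -4.1] M [ 0.3 -0.1 -0. ] w 23.7
t 32.63 tcp [545.2 111.1 211. ] yaw -0.1537 tilt [-0.  -0.2] F [ 0.3 -0.2 -3.8] M [ 0.3 -0.1  0.1] w 23.6
grasp [545.8 114.8 229.3] d [0.2 1.  0. ]
-0.1 head [355.4 210.9] [322.4 287. ] cap [278.9 238. ]
-0.05 head [355.8 208.3] [322.9 286.7] cap [278.8 239.7]
0 head [356.1 205.7] [323.2 286.3] cap [278.8 241.4]
0.05 head [356.4 203.1] [323.4 285.8] cap [278.9 243.1]
0.1 head [356.5 200.6] [323.5 285.4] cap [279.1 244.7]
[310 228]
240 158
```

View pics/g13.png

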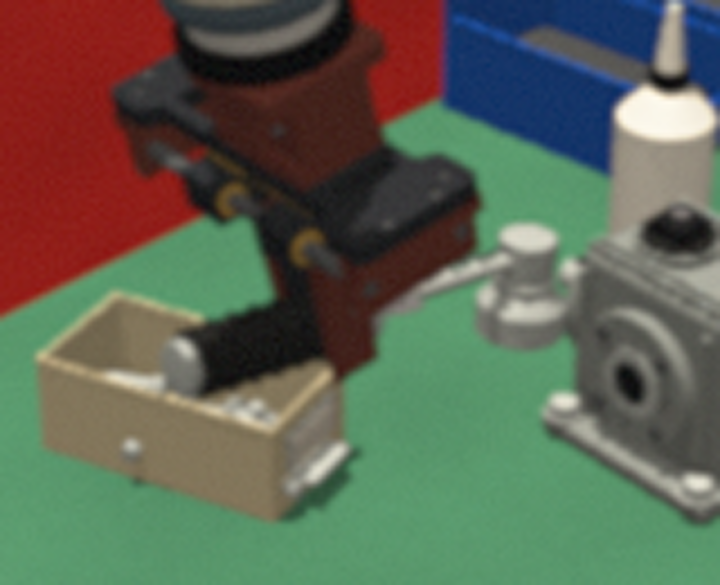

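The head top is at (357,210) and the grip cap at (281,239), which puts the wrench about 0.08 rad nose-down in the pads. The plug, drawer and oiler look undisturbed. I'll level the wrench and move over the tray.

Call:
{"name": "move_arm", "arguments": {"motion": [[-5,15,0,-0.016,0.002,0.01,10],[-12,35,0,-0.032,0.005,0.02,10],[-19,57,0,-0.048,0.007,0.03,10],[-25,75,0,-0.064,0.01,0.045,10],[-25,75,0,-0.079,0.012,0.045,10]]}}

```text
t: 33.05
ee_pos: [519.6, 189.0, 210.9]
orientation: [2.858, -0.151, -0.024]
ft_force: [0.6, -0.8, -3.4]
width: 23.9
```

Call:
{"name": "move_arm", "arguments": {"motion": [[0,0,-20,0,0,0,10],[0,0,-50,0,0,0,10],[0,0,-85,0,0,0,10],[0,0,-120,0,0,0,10],[0,0,-140,0,0,0,10]]}}

```text
t: 33.47
ee_pos: [518.9, 185.2, 67.8]
orientation: [2.856, -0.154, -0.029]
ft_force: [-0.5, -0.0, -3.6]
width: 23.6
```

Call:
{"name": "move_arm", "arguments": {"motion": [[0,0,0,0,0,0,10],[0,0,0,0,0,0,10],[0,0,0,0,0,0,10]]}}

```text
t: 33.72
ee_pos: [521.3, 186.8, 72.2]
orientation: [2.858, -0.154, -0.022]
ft_force: [-0.3, 0.5, -4.3]
width: 23.9
```

```bash
python3 - <<'E'
from h import *
np.set_printoptions(precision=1,suppress=True)
pad();s=get_image("side");t=get_image("top");o=st();save(s,"s14");save(t,"t14")
M=Rot.from_rotvec(o["orientation"]).as_matrix();g=o["ee_pos"]-tcp_to_grasp*M[:,2];print("grasp",g)
d=np.array([-M[1,0],M[0,0],0]);d/=np.linalg.norm(d)
hd=g-d*121.5+np.array([0,0,12]);print("pred head",proj(s,hd),proj(t,hd))
def disc(im,c):
    x0,y0,x1,y1=c;a=cv2.GaussianBlur(im["color"][y0:y1,x0:x1].min(2).astype(float),(0,0),1)
    i=np.unravel_index(a.argmax(),a.shape);m=(a>a.max()-45).astype(np.uint8);n,l,q,ce=cv2.connectedComponentsWithStats(m);k=l[i];return (ce[k][1]+y0,ce[k][0]+x0),q[k]
for im in(s,t):
    c=np.round(proj(im,hd)).astype(int); r,q=disc(im,(c[0]-14,c[1]-14,c[0]+14,c[1]+14)); print(r,q,at_z(im,r,hd[2])); 
    print([(n,x["p"],np.array(x["location"])) for n in("socket_mouth","grip") for x in mark_of(im,n)[:1]])
print(hd)
E
```

```text
F_along_grip F_side Fz padtorque Mz [ 0.5  0.  -3.6  0.1  0. ]
t 33.87 tcp [521.4 187.3  72.8] yaw -0.1074 tilt [-0.  -0.3] F [ 0.1  0.9 -3. ] M [ 0.3 -0.1  0. ] w 24.1
t 33.97 tcp [520.9 187.2  72.4] yaw -0.1072 tilt [-0.  -0.3] F [ 0.2 -1.3 -3.1] M [ 0.4 -0.1  0.1] w 23.9
grasp [521.5 192.4  90.4]
pred head [337.4 277.9] [290.7 302.5]
(np.float64(279.30882352941177), np.float64(338.0735294117647)) [10 12 11  8 68] [504.2  74.3 102.4]
[('socket_mouth', 0.97, array([295.3, 341.1])), ('grip', 0.92, array([306.9, 290.4]))]
(np.float64(302.4579439252336), np.float64(289.8411214953271)) [  8   8  11  12 107] [508.6  73.6 102.4]
[('socket_mouth', 0.64, array([305.2, 291. ])), ('grip', 0.79, array([294.1, 236.1]))]
[508.5  71.6 102.4]
```

Call:
{"name": "move_arm", "arguments": {"motion": [[0,-1,-10,0,0,0,10],[0,-1,-20,0,0,0,10],[0,-1,-30,0,0,0,10],[0,-1,-37,0,0,0,10],[0,-1,-40,0,0,0,10]]}}

```text
t: 34.58
ee_pos: [519.2, 185.5, 29.1]
orientation: [2.856, -0.152, -0.027]
ft_force: [0.7, 0.6, -3.1]
width: 23.5
```

Call:
{"name": "move_arm", "arguments": {"motion": [[0,0,-0.8,0,0,0,10],[0,0,-1.6,0,0,0,10],[0,0,-2.4,0,0,0,10],[0,0,-3.2,0,0,0,10],[0,0,-4,0,0,0,10]]}}

```text
t: 35.0
ee_pos: [520.2, 186.0, 27.2]
orientation: [2.858, -0.153, -0.024]
ft_force: [-0.3, -0.2, -2.4]
width: 24.0
```

```bash
python3 -c "
from h import *
pad()"
```

```text
F_along_grip F_side Fz padtorque Mz [-0.32 -0.27 -3.31  0.24  0.01]
t 35.15 tcp [520.11 185.94  27.16] yaw -0.1071 tilt [-0.0312 -0.2749] F [ 0.07 -0.35 -3.37] M [ 0.365 -0.074  0.027] w 23.6
```

Call:
{"name": "move_arm", "arguments": {"motion": [[0,0,-0.7,0,0,0,10],[0,0,-1.4,0,0,0,10],[0,0,-2.1,0,0,0,10],[0,0,-2.8,0,0,0,10],[0,0,-2.8,0,0,0,10]]}}

```text
t: 35.57
ee_pos: [520.2, 186.0, 25.9]
orientation: [2.857, -0.153, -0.024]
ft_force: [-5.0, -0.5, 13.2]
width: 24.2
```

```bash
python3 -c "
from h import *
pad()"
```

```text
F_along_grip F_side Fz padtorque Mz [-0.7  -4.81 13.4   0.51 -0.16]
t 35.72 tcp [520.21 185.98  25.91] yaw -0.1072 tilt [-0.031  -0.2756] F [-4.74  0.53 12.85] M [-0.261  0.711 -0.123] w 23.7
```

Call:
{"name": "move_arm", "arguments": {"motion": [[0,0,0.8,0,0,0,10],[0,0,1.2,0.015,0,0,10],[0,0,1.2,0.03,0,0,10],[0,0,1.2,0.03,0,0,10]]}}

```text
t: 36.05
ee_pos: [520.6, 186.0, 25.7]
orientation: [2.889, -0.154, -0.026]
ft_force: [0.8, 2.5, 0.6]
width: 24.0
```

```bash
python3 -c "
from h import *
pad()"
```

```text
F_along_grip F_side Fz padtorque Mz [ 1.97 -0.14  3.11 -0.19  0.02]
t 36.20 tcp [520.57 185.95  25.68] yaw -0.1071 tilt [-0.0306 -0.2458] F [0.08 1.   4.6 ] M [-0.077 -0.211  0.05 ] w 24.1
```

Call:
{"name": "move_arm", "arguments": {"motion": [[0,0,0,0,0,0,30],[0,0,0,0,0,0,40],[0,0,0,0,0,0,50],[0,0,0,0,0,0,60],[0,0,0,0,0,0,60]]}}

```text
t: 36.62
ee_pos: [519.8, 185.8, 25.1]
orientation: [2.887, -0.154, -0.028]
ft_force: [0.0, -0.3, -0.3]
width: 53.4
```

Call:
{"name": "move_arm", "arguments": {"motion": [[0,0,0,0,0,0,60],[0.3,2,8,0,0,0,60],[0.8,6,25,0,0,0,60],[1.6,13,50,0,0,0,60],[2.5,20,80,0,0,0,60]]}}

```text
t: 37.03
ee_pos: [521.5, 205.7, 105.6]
orientation: [2.886, -0.153, -0.031]
ft_force: [0.1, 1.3, 0.2]
width: 59.8
```

Call:
{"name": "move_arm", "arguments": {"motion": [[1,8,35,0,0,0,60],[-20,16,70,0,0,0,60],[-55,30,90,0,0,0,60],[-90,50,100,0,0,0,60],[-120,60,100,0,0,0,60]]}}

```text
t: 37.45
ee_pos: [402.2, 268.0, 208.6]
orientation: [2.892, -0.155, -0.021]
ft_force: [0.6, 1.1, 0.4]
width: 60.1
```

```bash
python3 - <<'E'
from h import *
np.set_printoptions(precision=1,suppress=True)
st();s=get_image("side");t=get_image("top");save(s,"s15");save(t,"t15")
Z=dict(plug_top=140,socket_mouth=4,grip=44,tray=0,drawer=0,carton=0,oiler=0,wrench=4,plug_corner=134)
for n,z in Z.items():
  for nm,im in(("s",s),("t",t)):
    for q in mark_of(im,n)[:1]: print(n,nm,round(q["p"],2),np.array(q["location"]),at_z(im,q["location"],z))
g=np.hstack([s["color"][270:370,235:375,::-1],t["color"][260:360,190:330,::-1]])
cv2.imwrite("pics/g15.png",cv2.resize(g,None,fx=2.8,fy=2.8,interpolation=cv2.INTER_CUBIC))
E
```

```text
t 37.45 tcp [402.2 268.  208.6] yaw -0.1074 tilt [-0.  -0.2] F [0.6 1.1 0.4] M [ 0.2 -0.1  0.1] w 60.1
plug_top s 0.42 [204.8 389.6] [ 580.3 -202.3  140. ]
plug_top t 0.41 [268.2 405. ] [ 587.5 -202.4  140. ]
socket_mouth s 0.7 [313.6 335.6] [510.5  72.3   4. ]
socket_mouth t 0.96 [308.2 289.8] [505.3  79.2   4. ]
grip s 0.84 [325.1 288.9] [525.2 201.9  44. ]
tray s 0.66 [332.5 304. ] [521.6 161.5   0. ]
tray t 0.82 [304.3 256.4] [515.5 168.4   0. ]
drawer s 0.48 [312.5 336.4] [514.9  64.6   0. ]
drawer t 0.91 [217.1 324.1] [759.4 -11.2  -0. ]
carton s 0.83 [345.8 168.5] [698.6 382.3  -0. ]
carton t 0.85 [237.9 183.5] [697.1 376.1   0. ]
oiler s 0.75 [213.5 386. ] [ 701.2 -360.7    0. ]
oiler t 0.7 [236.5 453.4] [ 705.4 -368.4    0. ]
wrench s 0.96 [310.9 336.1] [515.9  64.6   4. ]
wrench t 0.62 [307.6 292. ] [506.9  73.4   4. ]
plug_corner s 0.57 [207.4 383.5] [ 589.5 -190.5  134. ]
plug_corner t 0.66 [265.4 399.2] [ 595.5 -190.   134. ]
```

I've used up the picture allowance, so the last check compares numbers with the starting images.

```bash
python3 - <<'E'
from h import *
def disc(im,c):
    x0,y0,x1,y1=c;a=cv2.GaussianBlur(im[y0:y1,x0:x1].min(2).astype(float),(0,0),1)
    i=np.unravel_index(a.argmax(),a.shape);m=(a>a.max()-45).astype(np.uint8);n,l,q,ce=cv2.connectedComponentsWithStats(m);k=l[i];return np.round(ce[k]+[x0,y0],1),q[k][4]
def dk(im,c):
    x0,y0,x1,y1=c;m=(im[y0:y1,x0:x1].max(2)<60).astype(np.uint8);n,l,q,ce=cv2.connectedComponentsWithStats(m);k=1+np.argmax(q[1:,4]);return np.round(ce[k]+[x0,y0],1),q[k]
for n in("0","15"):
    s=cv2.imread(f"pics/s{n}.png");t=cv2.imread(f"pics/t{n}.png")
    print(n,"head s",disc(s,(325,285,355,310)),"head t",disc(t,(280,290,305,315)),"grip s",dk(s,(245,300,310,350)),"grip t",dk(t,(205,285,260,310)),"plug",dk(s,(376,198,408,222)),dk(t,(390,255,422,286)))
st()
E
```

```text
0 head s (array([337.5, 296. ]), np.int32(71)) head t (array([291.4, 304.3]), np.int32(102)) grip s (array([284. , 328.9]), array([ 18,  14,  42,  36, 580], dtype=int32)) grip t (array([234.1, 298.5]), array([ 11,   6,  36,  14, 167], dtype=int32)) plug (array([390.5, 209.7]), array([ 7,  8, 16,  8, 98], dtype=int32)) (array([404. , 271.9]), array([  6,  10,  16,  14, 128], dtype=int32))
15 head s (array([339. , 296.7]), np.int32(66)) head t (array([291.6, 305.2]), np.int32(101)) grip s (array([285.9, 329.3]), array([ 20,  15,  41,  35, 553], dtype=int32)) grip t (array([236.4, 302.9]), array([13, 15, 34,  6, 76], dtype=int32)) plug (array([390.6, 209.6]), array([ 7,  8, 16,  8, 99], dtype=int32)) (array([404.6, 272.7]), array([ 9, 12, 12, 12, 92], dtype=int32))
t 38.45 tcp [402.53 265.9  205.37] yaw -0.1070 tilt [-0.0315 -0.246 ] F [-0.06  0.07 -0.19] M [ 0.045 -0.096  0.001] w 60.2
```

```bash
python3 -c "
from workcell import close_job
print(close_job())"
```

```text
the job is handed in; nothing more can be done
None
```

I tightened-checked the plug with the wrench, laid it back in its tray and handed the job in at about 38 s of the 72 s; no verdict was reported.

- **Fitting:** I lowered the socket gently onto the plug, found the fit by turning about 0.08 rad clockwise in light contact, and went down to the seal with about 4 N.
- **Torque:** By the wrist sensor I pulled clockwise to about 1.65 N·m and held it for about 2 s (17.4–19.4 s). The grip then shifted in the pads and the torque dropped to about 1.1 N·m. I loaded it again and held about 1.67 N·m for about 1.5 s. No reading went above 1.83 N·m. I could not read the pointer itself, so these are torques worked out from the wrist forces.
- **Taking it off:** The socket stuck at first and the wrench tilted about 0.1 rad in the pads. Easing the side force and a small yaw wiggle freed it.

**Last checks:**
- **Wrench:** The head and grip are within about 2 px (roughly 3–5 mm) of where they first lay in the side view, and the head also in the top view. The grip was partly hidden by the arm in the top view.
- **Plug and bystanders:** The plug shows no turn in the side view; in the top view its dark spot shifted by up to 0.8 px. That is coarser than the 1 mm limit. The drawer, carton and oiler marks moved less than 10 mm, within the networks' scatter. The network missed the drawer in the side view.
- **Robot:** It stands clear, with wrist force about zero.
- **Not done:** The last picture could not be viewed because I had used all 12, so the final placing rests on these numbers.

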